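# Open the screw-down vent of the hallway organiser's scent pod

### The job

Open the vent of the round scent pod in the top of the organiser: first lift the tab that lies folded on its cap until it stands upright, then unscrew the cap (anticlockwise from above) all the way until it comes up against its stop, which you can only find by feel. Stop there: the pod's insert is only push-fitted, and it must not be wrenched round or pulled up out of its seat. Leave the cap unscrewed with its tab standing and let go, without disturbing the other things.

Things in the scene. Friction and masses are not known exactly. Their poses are not given: they have to be found in the camera images.
- organiser: white plastic organiser, 170 (x) x 290 (y) x 85 mm high, fixed to the console; origin at the centre of its underside, x to its back (grey tilt-out bin in the front, at -x), z up. Its +y half has a flat top (deck) at 85 mm with the round scent pod, pod axis 62 mm to +y of the origin; its -y half is an open tray with the dog figurine.
- insert_top (a point): point on the pod's axis, level with the top of the pod's grey insert: a ring of 100 mm outside diameter standing 6 mm proud of the deck. It is push-fitted: it turns with the cap if more than about 0.4 N m is put on it about its axis, and comes up if pulled with more than about 14 N.
- cap_top (a point): point on the axis of the round white cap, on its flat top face. z is up; x points along the face from the tab's hinge to the free end of the folded tab, so it is normal to the wide faces of the tab once the tab stands. Screwed fully down it lies 13 mm above insert_top; at the stop 22 mm.
- cap: the cap: 76 mm diameter, 12 mm thick, captive (does not come off); origin at the centre of its underside. Rises 3.75 mm per rad of anticlockwise turn; thread friction 0.1 N m; firm stop 2.4 rad from fully down. It starts unscrewed by an unknown 0 to 0.7 rad (1.7 to 2.4 rad are left to turn); which way it faces at the stop varies and cannot be seen.
- tab_end (a point): middle of the free end of the grey tab, a flat bar 50 mm long, 34 wide, 10 thick. Its hinge axis, 48 mm from this point, runs along its width and crosses the cap's axis 8 mm above the cap's top face. Folded, it lies flat 3 mm above the cap, its end 10 mm out past the cap's edge. Two hinge cheeks, 13 mm high above the cap and 12 mm long, stand beside it out to 23 mm either side of its middle.
- tab (a joint): tab angle, rad: 0 folded flat, 1.57 standing upright on the cap's axis (its stop), its end then 56 mm above the cap's top face. The hinge has light friction (0.06 N m): the tab stays where it is left.
- insert_twist (a joint): turn of the push-fitted insert in its seat, rad, 0 at the start, anticlockwise positive; should stay 0.
- insert_lift (a joint): how far the insert has been pulled up out of its seat, m, 0 at the start; should stay 0.
- key_bowl: round hammered steel bowl with two keys in it, 140 mm across, 45 mm high, loose on the console; origin under its centre.
- sunglasses_case: black case, 66 x 160 x 50 mm high, loose on the console; origin under its centre, long side along y.
- dog_figurine: small white ceramic dog, 85 mm long (nose to -x), 22 mm wide, 71 mm high, loose, standing in the organiser's open tray on its floor, 51 mm above the console; origin between its feet.
- whistle: yellow plastic whistle, 50 mm long, 22 mm high, loose on the console; origin under its round end.

How it is judged:
By the outcome, as a careful person would: the job done as asked, in the order asked, and still so for the second after the job is handed in, with the robot touching nothing.
It also fails if it takes over 72 s, if anything falls off the work surface, if the arm or the gripper's body presses on something with over 40 N, if the wrist force passes 120 N, or if a joint passes its speed limit or range.

### The arm

A 6-joint arm with a two-finger parallel gripper is mounted at the origin on the work surface. World frame = base frame: x ahead of the robot, y to its left, z up, the work surface at z = 0. Lengths are in mm, angles in rad, forces in N, time in s.
With the tool pointing down it reaches from about 350 to 775 mm from the base axis. Payload 7.3 kg.
Tool frame: the origin (TCP) lies at the very end of the fingers, on their centre line; the grasp point (between the pads) lies 19 mm behind it (bot.grasp_offset is the distance from the TCP to the grasp point, in mm); z points along the fingers, y is the direction in which the jaws open and shut (so a half turn about z gives the same grasp; the last joint's range is limited). The gripper opens to 92 mm and grips with 3 to 60 N. Pads are 19 mm wide; open, the fingers measure 130 mm over their backs; the gripper's body (75 mm by 190 mm) begins 47 mm behind the grasp point.
Start: joints at [1.122, 0.342, 1.524, -0, 1.275, -0.146], TCP at [156.538, 501.143, 193.641] pointing down, gripper open.
Joint ranges: [-2.53, 2.53], [-0.77, 2.02], [0.04, 2.7], [-1, 4.14], [0.28, 2.66], [-3.11, 3.11]. Speed limits (rad/s): [2.57, 2.57, 3.14, 3.14, 3.14, 3.14].

### API

Orientations are given as [roll, pitch, yaw] about the fixed x, y, z axes, in that order (R = Rz(yaw) Ry(pitch) Rx(roll)).
In Python, from plant import bot gives the robot as it stands.
- The arm moves only by the tool servo_tool, never from a script. Its arguments are lists of equal length, an entry for each row: "angular": the turn, a rotation vector about the world's x, y, z in degrees, a list of three; "slide": the shift along the world's x, y, z in mm, a list of three; "grip": the opening, from -1 (shut) to 1 (fully open), so that 0 is half open. In form: {"angular": [[ax, ay, az], ...], "slide": [[dx, dy, dz], ...], "grip": [grip, ...]}. A call has 1 to 10 rows; each row is the pose to reach, as a shift and turn from the pose commanded when the call began; what a row does not reach only later rows make up. A row lasts 1/12 s, in which the tool goes at most 41.7 mm and 7.16 degrees, less where a joint would pass 70% of its speed; a pose out of reach is approached as far as the arm can. A call with a gripper value outside its range is refused whole. The fingers move at their own pace and stop on an object; the grip force is fixed at half the most. Time passes only in rows, so rows that repeat a pose let the fingers close. It gives the time, the measured TCP pose, the force and the opening at its end, in the units of the state.
- bot.get_obs(): the state, without advancing time (a new reading comes with each control period).
- bot.capture(name): name is "scene" or "top"; returns a dict with "img" (480x640x3 uint8, blue, green, red), "range_z" (480x640 float32, mm along the optical axis (not along the pixel's ray), 0 where there is no reading), "fov_y" (degrees; the focal length in pixels is half the picture's height over the tangent of half this angle, whatever the lens; pixels are square), "cx", "cy" (the principal point, pixels), "dist" ([k1, k2, p1, p2, k3] as OpenCV has them; the pictures are not rectified), "R" (3x3) and "t" (3): a world point X has camera coordinates R X + t. Camera axes: x right, y down, z forward; pixel columns grow to the right and rows downward; lengths in mm; the calibration is good to about 2 mm. A picture is of the moment at which its call begins.
- bot.close_job(): hands the job in, once; it reports no verdict.
The state is a dict: "time": time; "joint_positions": joint angles; "dq": joint speeds; "tau": joint torques, N m; "tool_pos": TCP position; "tcp_rot": TCP orientation; "contact_force": force on the tool from outside, world axes, zero at the start; "moment": the same for the moment, N m; "grip_width": finger opening in mm.
Only numpy, scipy, OpenCV 4.12 (cv2) and the standard library are available. Lean on these libraries where they do the work, as an engineer would, in place of code of your own. Each camera call takes 0.05 s, during which the arm holds its last target.

## Working session

There is one attempt and no reset: what is moved stays moved. The work goes in short steps, Python scripts to look and compute and a tool call to move; the robot and the scene stay as the last step left them, time stands still between calls to the robot, and variables do not carry over. Pictures are saved under pics/ and viewed, and the job is handed in when it is done.

Besides the shell and the picture viewer there is one more tool, called as name(argument=value, ...), one argument or row to a line, values as JSON. servo_tool: Moves the arm, as the interface text tells. Its arguments: {"type":"object","properties":{"angular":{"type":"array","items":{"type":"array","items":{"type":"number"}}},"slide":{"type":"array","items":{"type":"array","items":{"type":"number"}}},"grip":{"type":"array","items":{"type":"number"}}},"required":["angular","slide","grip"]}

```bash
ls; mkdir -p pics
cat > h.py <<'E'
import numpy as np, cv2
from plant import bot
def K(c):
    f=240/np.tan(np.radians(c["fov_y"])/2)
    return np.array([[f,0,c["cx"]],[0,f,c["cy"]],[0,0,1.]])
def grab(name,tag):
    c=bot.capture(name); cv2.imwrite(f"pics/{tag}.png",c["img"]); np.save(f"pics/{tag}.npy",c,allow_pickle=True); return c
def load(tag): return np.load(f"pics/{tag}.npy",allow_pickle=True).item()
def unproj(c,uv,d):
    uv=np.asarray(uv,float).reshape(-1,1,2)
    n=cv2.undistortPoints(uv,K(c),np.array(c["dist"])).reshape(-1,2)
    X=np.c_[n,np.ones(len(n))]*np.reshape(d,(-1,1))
    return (X-np.array(c["t"]))@np.array(c["R"])
def ray(c,uv,z):
    R=np.array(c["R"]);t=np.array(c["t"])
    n=cv2.undistortPoints(np.asarray(uv,float).reshape(-1,1,2),K(c),np.array(c["dist"])).reshape(-1,2)
    o=-R.T@t; d=np.c_[n,np.ones(len(n))]@R
    return o+d*((z-o[2])/d[:,2])[:,None]
def proj(c,X):
    return cv2.projectPoints(np.asarray(X,float).reshape(-1,3),cv2.Rodrigues(np.array(c["R"]))[0],np.array(c["t"],float),K(c),np.array(c["dist"]))[0].reshape(-1,2)
E
python3 - <<'E'
from h import *
print(bot.get_obs())
for n in("scene","top"):
    c=grab(n,n+"0"); print(n,c["fov_y"],c["cx"],c["cy"],c["dist"],-np.array(c["R"]).T@np.array(c["t"]),np.array(c["R"])[2])
E
```

```text
pics
{'time': 0.0, 'joint_positions': array([ 1.12199808e+00,  3.42736603e-01,  1.52498364e+00, -1.01985281e-05,
        1.27537676e+00, -1.45981357e-01]), 'dq': array([ 0.00019224, -0.00037972,  0.00021886,  0.00182342,  0.00065623,
        0.00066641]), 'tau': array([ 1.16684889e-03, -4.31244063e+01, -2.44220692e+01,  7.17830588e-02,
        5.60155569e-02, -1.13517217e-04]), 'tool_pos': array([156.34236037, 500.72524254, 192.94943476]), 'tcp_rot': array([-3.14010289e+00, -2.09178631e-04,  2.83877859e+00]), 'contact_force': array([ 0.35135355, -0.52176062, -0.0516942 ]), 'moment': array([ 0.01047497, -0.00558091,  0.02997967]), 'grip_width': 91.62922700093303}
scene 51.2637636857664 323.57402808844233 237.29946674620334 [-0.05318159  0.          0.          0.          0.        ] [951.28719373 471.70688802 953.14416317] [-0.3617354  -0.44571295 -0.81883299]
top 53.624267419129964 331.5739790461086 234.84974152433873 [-0.01162767  0.          0.          0.          0.        ] [ 470.08406837  -13.81939974 1153.42939216] [ 0.0628845   0.01797625 -0.9978589 ]
```

View pics/scene0.png

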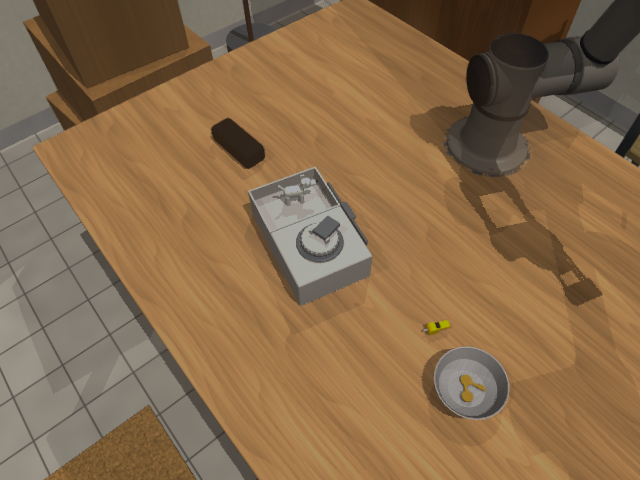

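View pics/top0.png

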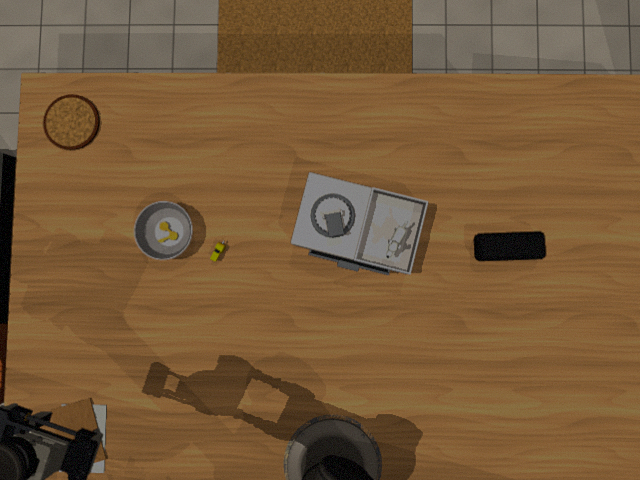

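Run:
```python
from h import *
c=load("top0"); cr=c["img"][160:285,280:440]; cv2.imwrite("pics/topc.png",cv2.resize(cr,None,fx=5,fy=4.8,interpolation=cv2.INTER_CUBIC)[:600,:800])
c=load("scene0"); cr=c["img"][160:310,240:400]; 
cv2.imwrite("pics/scenec.png",cv2.resize(cr,None,fx=4,fy=4,interpolation=cv2.INTER_CUBIC))
```

```text
(no output)
```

View pics/topc.png

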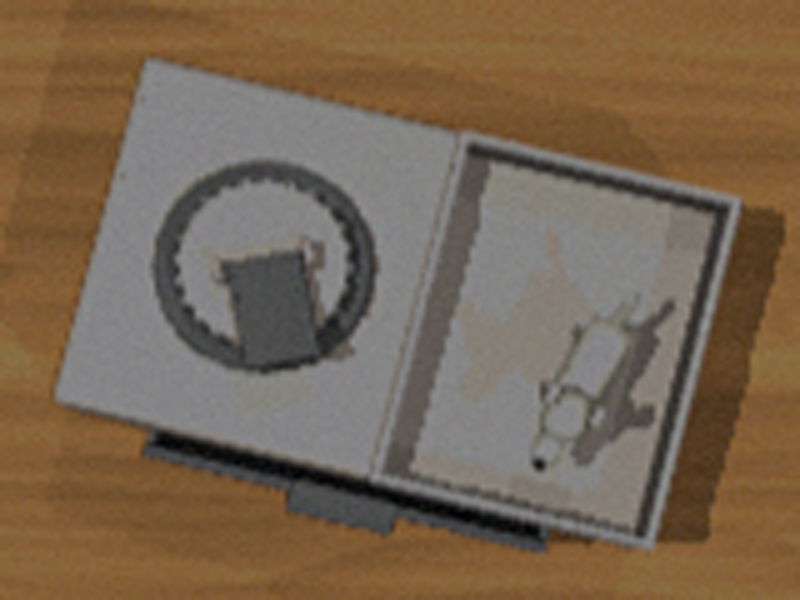

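View pics/scenec.png

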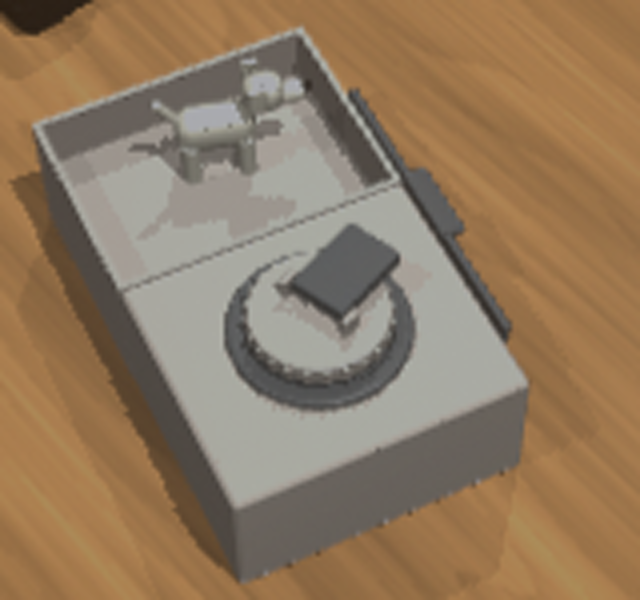

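Run:
```python
from h import *
c=load("top0")
f=lambda p:[280+p[0]/5,160+p[1]/4.8]
print("ring ctr",ray(c,[f((265.5,265))],91))
P=[f(p) for p in [(222,262),(302,250),(318,355),(245,368)]]
T=ray(c,P,118); print("tab corners z=118\n",T)
m0=(T[0]+T[1])/2;m1=(T[2]+T[3])/2;d=m1-m0;print("len",np.hypot(*d[:2]),"w",np.linalg.norm(T[0]-T[1]),np.linalg.norm(T[2]-T[3]),"yaw",np.degrees(np.arctan2(d[1],d[0])),m0,m1)
C=[f(p) for p in [(147,60),(460,132),(740,202),(655,547),(378,478),(55,402)]]
print("organiser top corners",ray(c,C,85))
# point cloud
for n in ("top0","scene0"):
    c=load(n); D=c["range_z"]; v,u=np.nonzero(D>0)
    W=unproj(c,np.c_[u,v],D[v,u]); 
    s=(np.abs(W[:,0]-450)<180)&(np.abs(W[:,1])<200)
    W=W[s]; col=c["img"][v,u][s].astype(int)
    np.save("pics/pc_"+n+".npy",np.c_[W,col])
    for lo in range(70,140,3):
        print(lo,((W[:,2]>=lo)&(W[:,2]<lo+3)).sum(),end="; ")
    k=W[:,2]>108; k&=W[:,2]<135
    dark=(col.max(1)<110)&k
    print("\n",n,"dark tab pts",dark.sum(),W[dark].mean(0) if dark.any() else 0, np.percentile(W[dark],[2,98],axis=0) if dark.any() else 0)
    if dark.any():
        r=cv2.minAreaRect(W[dark][:,:2].astype(np.float32)); print(r)
```

```text
ring ctr [[581.30362592   2.29597078  91.        ]]
tab corners z=118
 [[579.71293775  20.96764451 118.        ]
 [585.47403059 -14.04808468 118.        ]
 [537.49984191 -21.42164137 118.        ]
 [531.31335377  10.42144562 118.        ]]
len 49.012808778678725 w 35.48649717151972 32.43847752941817 yaw -169.46670552905863 [582.59348417   3.45977991 118.        ] [534.40659784  -5.50009787 118.        ]
organiser top corners [[ 679.19368786   57.20966984   85.        ]
 [ 645.66716123  -85.20512887   85.        ]
 [ 613.3023517  -211.6284688    85.        ]
 [ 451.17782161 -173.1146237    85.        ]
 [ 482.2039183   -49.04112813   85.        ]
 [ 516.56009492   96.77567905   85.        ]]
70 148; 73 54; 76 19; 79 82; 82 832; 85 1461; 88 568; 91 302; 94 123; 97 58; 100 69; 103 292; 106 274; 109 55; 112 38; 115 156; 118 225; 121 59; 124 4; 127 0; 130 0; 133 0; 136 0; 139 0; 
 top0 dark tab pts 392 [556.80550542 -10.13841038 118.23705285] [[ 512.11946266 -137.5573516   110.11989204]
 [ 583.95149042   17.84615079  122.69154176]]
((545.7941284179688, -48.33787536621094), (196.70269775390625, 63.541473388671875), 70.74903869628906)
70 210; 73 107; 76 115; 79 164; 82 864; 85 1433; 88 358; 91 236; 94 110; 97 72; 100 102; 103 382; 106 215; 109 49; 112 57; 115 175; 118 207; 121 29; 124 3; 127 0; 130 0; 133 0; 136 0; 139 0; 
 scene0 dark tab pts 392 [561.87923385  -3.88020691 117.31781535] [[ 521.828719   -129.97402516  109.79723244]
 [ 588.50593872   24.32703375  121.51083226]]
((536.697998046875, -50.07698059082031), (183.21542358398438, 62.640926361083984), 60.61500930786133)
```

Run:
```python
from h import *
s=load("scene0"); t=load("top0")
g=lambda p:[240+p[0]/4,160+p[1]/4]; f=lambda p:[280+p[0]/5,160+p[1]/4.8]
print("scene org corners",ray(s,[g(p) for p in [(300,30),(38,125),(238,507),(527,388)]],85))
print("scene ring",ray(s,[g(p) for p in [(224,325),(415,325),(320,250),(322,408)]],90))
T=ray(s,[g(p) for p in [(350,225),(400,260),(342,314),(290,278)]],118);print("scene tab",T)
# dog pts from clouds: z>75 inside the tray
import math
for n in("top0","scene0"):
    P=np.load("pics/pc_"+n+".npy"); W=P[:,:3]
    d=(W[:,2]>95)&(W[:,1]<-50); print(n,"dog",W[d].min(0),W[d].max(0),W[d].mean(0),d.sum())
    for r0,r1,lab in((0,37,"cap"),(42,49,"ring"),(55,70,"deck")):
        r=np.hypot(W[:,0]-581,W[:,1]-2); k=(r>=r0)&(r<r1)&(W[:,0]>588)
        print(lab,np.median(W[k,2]),k.sum())
    k=(np.hypot(W[:,0]-581,W[:,1]-2)<60)&(W[:,2]>113); k&=W[:,2]<126
    print("tab",np.median(W[k,2]),W[k].mean(0),cv2.minAreaRect(W[k][:,:2].astype(np.float32)))
    k=(W[:,2]>88)&(W[:,2]<95)&(np.hypot(W[:,0]-581,W[:,1]-2)<60)
# project model onto images
```

```text
scene org corners [[ 455.07325094 -168.07631981   85.        ]
 [ 615.00734799 -207.51232315   85.        ]
 [ 680.91277759   60.59581357   85.        ]
 [ 523.41010194  101.21468801   85.        ]]
scene ring [[620.71890956 -27.54607322  90.        ]
 [544.07008269  36.84356744  90.        ]
 [551.01032014 -32.99569989  90.        ]
 [614.03901465  45.11546207  90.        ]]
scene tab [[541.51941254 -19.12238698 118.        ]
 [536.35009947  15.06902749 118.        ]
 [581.25131842  21.93292047 118.        ]
 [587.27975011 -12.68334765 118.        ]]
top0 dog [ 488.18437915 -160.67988311   95.08677115] [ 567.46215014 -114.96287598  124.64982618] [ 524.73285713 -135.98177477  107.74010739] 264
cap 106.15186216996928 323
ring 92.29210897777915 169
deck 86.07356831592969 295
tab 118.70337005910055 [ 5.61222961e+02 -2.62269594e-01  1.18752379e+02] ((561.5042114257812, -0.6356182098388672), (53.786521911621094, 45.58945083618164), 12.727895736694336)
scene0 dog [ 490.83590121 -161.48312486   95.14773663] [ 570.16967176 -113.03741554  124.60343397] [ 527.08679291 -134.07428874  106.94355695] 262
cap 105.36866287638466 329
ring 91.9291028342259 167
deck 85.7338273661401 291
tab 118.19346330703128 [564.14855056   1.50508229 117.95226865] ((561.98291015625, -0.3489036560058594), (55.95936584472656, 45.918006896972656), 13.056243896484375)
```

servo_tool(
  angular=[
    [0,0,7],
    [0,0,14],
    [0,0,20],
    [0,0,26.8],
    [0,0,26.8],
    [0,0,26.8],
    [0,0,26.8],
    [0,0,26.8],
    [0,0,26.8],
    [0,0,26.8],
  ],
  slide=[
    [23,-32,1],
    [46,-64,2],
    [68,-96,3],
    [91,-128,4],
    [114,-160,5],
    [137,-192,6],
    [160,-224,6],
    [182,-256,6],
    [205,-288,6],
    [228,-320,6],
  ],
  grip=[-0.13,-0.13,-0.13,-0.13,-0.13,-0.13,-0.13,-0.13,-0.13,-0.13],
)

```text
time: 0.93
tool_pos: [385.1, 179.2, 199.6]
tcp_rot: [3.141, -0.0, -2.977]
contact_force: [0.9, 0.7, -0.1]
grip_width: 40.6
```

Run:
```python
from h import *
print([x for x in dir(bot) if x[0]!="_"]); o=bot.get_obs(); print(o["joint_positions"],o["tool_pos"],o["tcp_rot"],o["contact_force"],o["moment"])
```

```text
['Unreachable', 'capture', 'close_job', 'get_obs', 'grasp_offset']
[ 2.54611169e-01  1.51747390e-01  1.76510830e+00  1.99065854e-04
  1.22484474e+00 -1.48098766e+00] [385.07688607 179.23298512 199.60083279] [ 3.14141581e+00 -1.24137770e-04 -2.97685766e+00] [ 0.92370517  0.7112447  -0.12827844] [ 0.0589452  -0.02267458 -0.00040647]
```

servo_tool(
  angular=[
    [0,0,0],
    [0,0,0],
    [1.1,-6.6,0],
    [2.2,-13.1,0],
    [3.3,-19.7,0],
    [4.4,-26.3,0],
    [5.5,-32.8,0],
    [6.6,-39.4,0],
    [6.6,-39.4,0],
    [6.6,-39.4,0],
  ],
  slide=[
    [23,-32,0],
    [46,-64,0],
    [68,-96,0],
    [91,-128,0],
    [113.6,-159,0],
    [113.6,-159,0],
    [113.6,-159,0],
    [113.6,-159,-10],
    [113.6,-159,-30],
    [113.6,-159,-50],
  ],
  grip=[-0.13,-0.13,-0.13,-0.13,-0.13,-0.13,-0.13,-0.13,-0.13,-0.13],
)

```text
time: 1.77
tool_pos: [501.7, 29.6, 171.7]
tcp_rot: [3.123, 0.687, -2.972]
contact_force: [0.4, 1.9, -0.9]
grip_width: 39.9
```

Run:
```python
from h import *
o=bot.get_obs(); print(o["joint_positions"],o["tool_pos"],o["tcp_rot"],o["contact_force"],o["moment"])
for n in("scene","top"):
    c=grab(n,n+"1"); print(proj(c,o["tool_pos"]))
    u,v=proj(c,[560,15,110])[0].astype(int)
    cr=c["img"][max(0,v-75):v+75,max(0,u-100):u+100]; print(max(0,u-100),max(0,v-75)); cv2.imwrite(f"pics/{n}1c.png",cv2.resize(cr,None,fx=4,fy=4,interpolation=cv2.INTER_CUBIC))
```

```text
[-0.32318121  0.03703611  2.25497377  0.96831026  0.39353217 -2.89691535] [501.67037805  29.55891369 171.71366003] [ 3.12323104  0.68700748 -2.97240331] [ 0.37354614  1.8871838  -0.93133643] [0.05010051 0.41518638 0.01769228]
[[358.37412188 204.5245436 ]]
231 158
[[319.02250997 249.356957  ]]
227 148
```

View pics/scene1c.png

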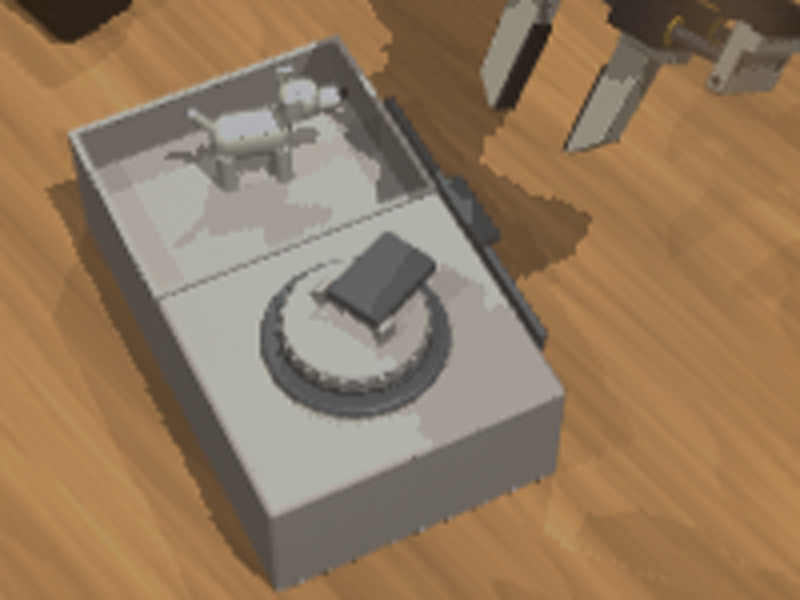

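View pics/top1c.png

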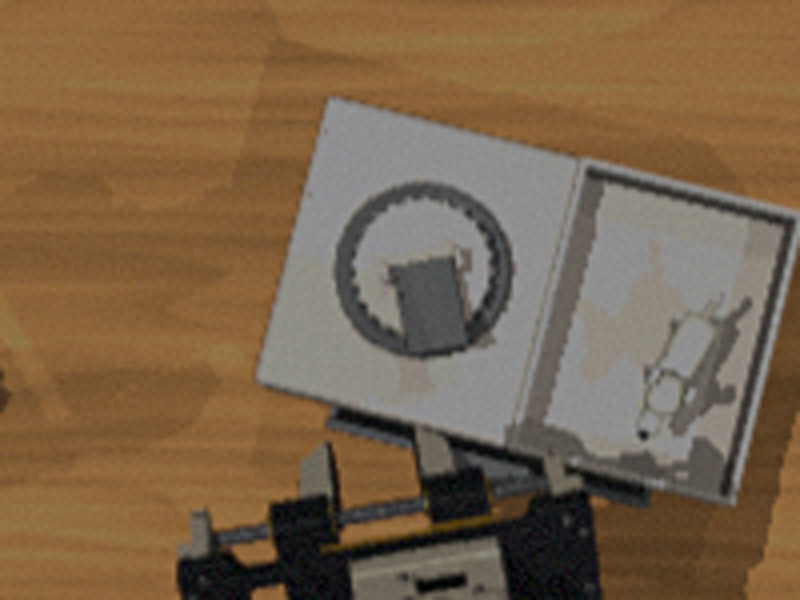

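servo_tool(
  angular=[
    [4.5,0.8,-5.4],
    [9,1.5,-10.8],
    [13.5,2.3,-16.2],
    [18,3,-21.6],
    [22.5,3.8,-27],
    [27,4.5,-32.4],
    [31.5,5.3,-37.8],
    [36,6,-43.4],
    [38,6.4,-46],
    [38,6.4,-46],
  ],
  slide=[
    [0,0,0],
    [0,0,0],
    [0,0,0],
    [0,0,0],
    [0,0,0],
    [0,0,0],
    [0,0,0],
    [0,0,0],
    [0,0,0],
    [0,0,0],
  ],
  grip=[-0.13,-0.13,-0.13,-0.13,-0.13,-0.13,-0.13,-0.13,-0.13,-0.13],
)

```text
time: 2.7
tool_pos: [502.8, 30.6, 172.4]
tcp_rot: [2.494, 0.317, 2.163]
contact_force: [0.3, -0.4, 0.0]
grip_width: 39.9
```

servo_tool(
  angular=[
    [4.5,0.8,-5.4],
    [9,1.5,-10.8],
    [13.5,2.3,-16.2],
    [18,3,-21.6],
    [22.5,3.8,-27],
    [27,4.5,-32.4],
    [31.5,5.3,-37.8],
    [36,6,-43.4],
    [38,6.4,-46],
    [38,6.4,-46],
  ],
  slide=[
    [0,0,0],
    [0,0,0],
    [0,0,0],
    [0,0,0],
    [0,0,0],
    [0,0,0],
    [0,0,0],
    [0,0,0],
    [0,0,0],
    [0,0,0],
  ],
  grip=[-0.13,-0.13,-0.13,-0.13,-0.13,-0.13,-0.13,-0.13,-0.13,-0.13],
)

```text
time: 3.53
tool_pos: [502.8, 30.6, 172.3]
tcp_rot: [2.488, -0.336, 1.332]
contact_force: [0.3, -0.3, -0.3]
grip_width: 39.7
```

servo_tool(
  angular=[
    [4.5,0.8,-5.4],
    [9,1.5,-10.8],
    [13.5,2.3,-16.2],
    [18,3,-21.6],
    [22.5,3.8,-27],
    [27,4.5,-32.4],
    [31.5,5.3,-37.8],
    [36,6,-43.4],
    [38,6.4,-46],
    [38,6.4,-46],
  ],
  slide=[
    [0,0,0],
    [0,0,0],
    [0,0,0],
    [0,0,0],
    [0,0,0],
    [0,0,0],
    [0,0,0],
    [0,0,0],
    [0,0,0],
    [0,0,0],
  ],
  grip=[-0.13,-0.13,-0.13,-0.13,-0.13,-0.13,-0.13,-0.13,-0.13,-0.13],
)

```text
time: 4.37
tool_pos: [502.7, 30.5, 172.2]
tcp_rot: [3.116, -0.71, 0.172]
contact_force: [-1.0, 0.3, 0.6]
grip_width: 40.0
```

```bash
cat > st.py <<'E'
from h import *
np.set_printoptions(precision=3,suppress=True)
from scipy.spatial.transform import Rotation as Ro
o=bot.get_obs(); R=Ro.from_euler("xyz",o["tcp_rot"]).as_matrix()
print("t",round(o["time"],2),"q",o["joint_positions"],"p",o["tool_pos"],"\nz",R[:,2],"y",R[:,1],"F",o["contact_force"],"M",o["moment"],"w",o["grip_width"])
E
python3 st.py
```

```text
t 4.37 q [-0.281  0.032  2.28   1.033  0.31   0.209] p [502.741  30.5   172.201] 
z [ 0.646  0.087 -0.758] y [ 0.155 -0.988  0.019] F [-0.963  0.285  0.593] M [-0.149  0.536  0.028] w 39.97954410434195
```

servo_tool(
  angular=[
    [-1.1,6.5,0],
    [-2.2,13,0],
    [-2.6,15.5,0],
    [-2.6,15.5,0],
    [-2.6,15.5,0],
    [-2.6,15.5,0],
    [-2.6,15.5,0],
  ],
  slide=[
    [0,0,0],
    [0,0,0],
    [0,0,0],
    [0,0,0],
    [0,-3,-10],
    [0,-3,-20],
    [0,-3,-20],
  ],
  grip=[-0.13,-0.13,-0.13,-0.13,-0.13,-0.13,-0.13],
)

```text
time: 4.95
tool_pos: [502.0, 27.5, 150.5]
tcp_rot: [3.117, -0.433, 0.175]
contact_force: [-0.1, 1.3, -1.0]
grip_width: 39.9
```

```bash
python3 st.py
```

```text
t 4.95 q [-0.187  0.125  2.057  0.239  0.556  1.037] p [502.02   27.45  150.508] 
z [ 0.417  0.048 -0.908] y [ 0.163 -0.986  0.023] F [-0.099  1.307 -0.966] M [-0.103  0.428 -0.048] w 39.87245851864682
```

servo_tool(
  angular=[
    [0,0,0],
    [0,0,0],
    [0,0,0],
    [0,0,0],
  ],
  slide=[
    [-3,-11,-20],
    [-3,-11,-35],
    [-3,-11,-35],
    [-3,-11,-35],
  ],
  grip=[-0.13,-0.13,-0.13,-0.13],
)

```text
time: 5.28
tool_pos: [498.8, 16.4, 116.4]
tcp_rot: [3.119, -0.434, 0.17]
contact_force: [-0.4, 0.0, 0.1]
grip_width: 39.8
```

```bash
python3 st.py;  python3 - <<'E'
from h import *
o=bot.get_obs()
for n in("scene","top"):
    c=grab(n,n+"2"); print(proj(c,o["tool_pos"]))
    u,v=proj(c,[530,10,110])[0].astype(int)
    cr=c["img"][max(0,v-60):v+60,max(0,u-80):u+80]; print(max(0,u-80),max(0,v-60)); cv2.imwrite(f"pics/{n}2c.png",cv2.resize(cr,None,fx=5,fy=5,interpolation=cv2.INTER_CUBIC))
E
```

```text
t 5.28 q [-0.221  0.178  2.116  0.322  0.455  0.923] p [498.752  16.367 116.45 ] 
z [ 0.418  0.049 -0.907] y [ 0.16  -0.987  0.021] F [-0.423  0.048  0.083] M [-0.095  0.409 -0.028] w 39.785580393055156
[[353.92372979 216.5626146 ]]
260 164
[[326.1528345  251.56889046]]
249 177
```

View pics/scene2c.png

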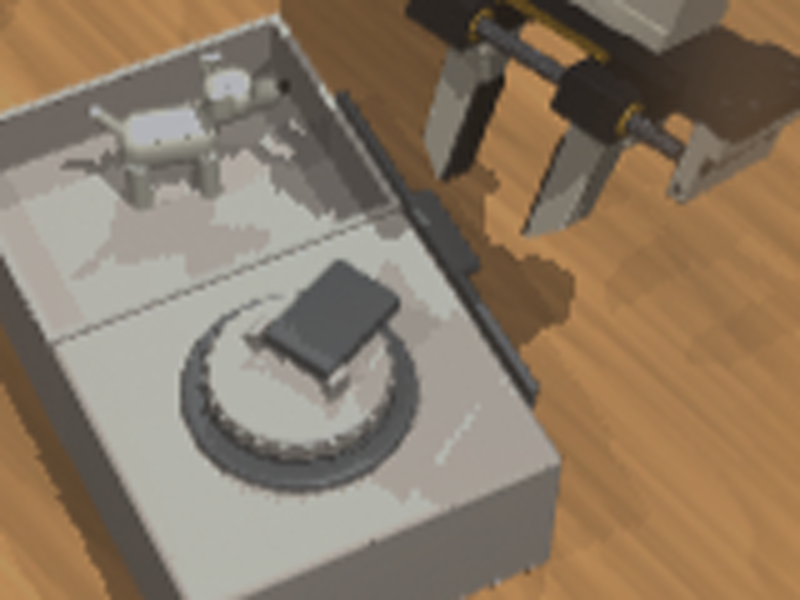

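View pics/top2c.png

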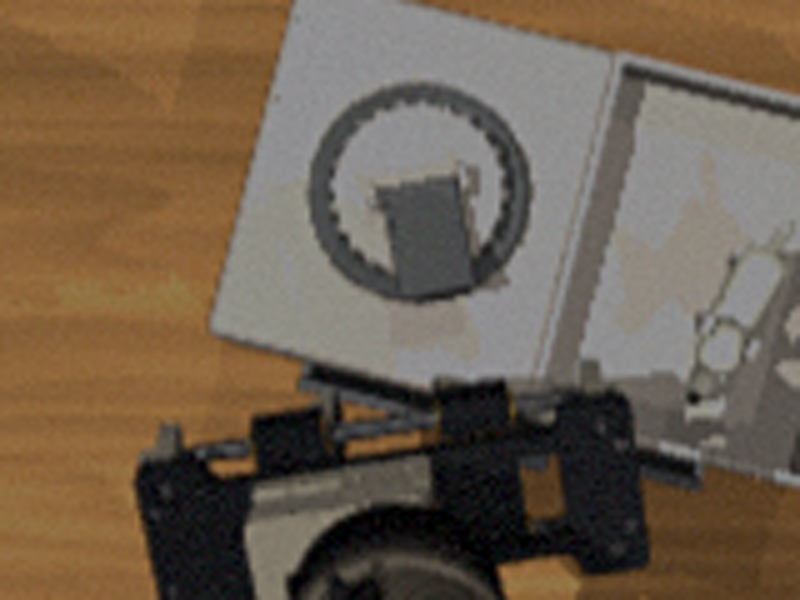

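servo_tool(
  angular=[
    [0,0,0],
    [0,0,0],
    [0,0,0],
    [0,0,0],
    [0,0,0],
    [0,0,0],
  ],
  slide=[
    [0,0,-17],
    [0,0,-17],
    [10,1.7,-17],
    [18,3,-17],
    [22,3.7,-17],
    [22,3.7,-17],
  ],
  grip=[-0.13,-0.13,-0.13,-0.13,-0.13,-0.13],
)

```text
time: 5.88
tool_pos: [522.7, 20.1, 100.6]
tcp_rot: [3.118, -0.437, 0.17]
contact_force: [0.0, -0.1, 0.0]
grip_width: 40.1
```

```bash
python3 st.py;  python3 - <<'E'
from h import *
o=bot.get_obs()
for n in("scene","top"):
    c=grab(n,n+"3"); print(proj(c,o["tool_pos"]))
    u,v=proj(c,[550,5,110])[0].astype(int)
    cr=c["img"][max(0,v-45):v+45,max(0,u-60):u+60]; print(max(0,u-60),max(0,v-45)); cv2.imwrite(f"pics/{n}3c.png",cv2.resize(cr,None,fx=6,fy=6,interpolation=cv2.INTER_CUBIC))
E
```

```text
t 5.88 q [-0.197  0.247  2.084  0.33   0.412  0.933] p [522.686  20.109 100.616] 
z [ 0.421  0.048 -0.906] y [ 0.159 -0.987  0.022] F [ 0.05  -0.132  0.007] M [-0.038  0.428  0.019] w 40.05069720437421
[[346.31454401 228.01548059]]
271 182
[[324.78029917 240.9728659 ]]
271 183
```

View pics/scene3c.png

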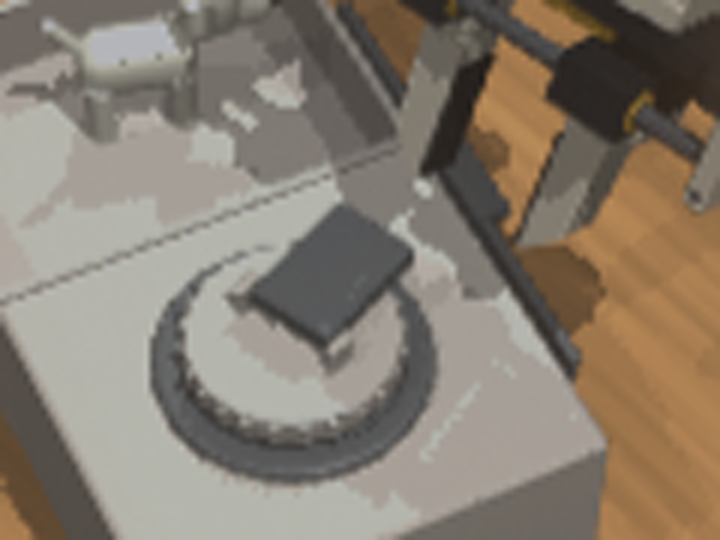

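Run:
```python
from h import *
from scipy.spatial.transform import Rotation as Ro
o=bot.get_obs(); R=Ro.from_euler("xyz",o["tcp_rot"]).as_matrix(); p=o["tool_pos"]
for n,off in(("scene3",0),("top3",0)):
    c=load(n); im=c["img"].copy(); u,v=proj(c,[550,5,110])[0].astype(int); u0,v0=max(0,u-60),max(0,v-45)
    cr=cv2.resize(im[v0:v0+90,u0:u0+120],None,fx=6,fy=6,interpolation=cv2.INTER_CUBIC)
    def pt(X,col): 
        a=(proj(c,X)[0]-[u0,v0]+.5)*6; cv2.circle(cr,tuple(int(x) for x in a),4,col,-1)
    for sgn,col in((1,(0,0,255)),(-1,(255,0,0))):
        for dx in(-9.5,9.5):
            for dy in(20,32):
                for dz in (0,-30): pt(p+R@[dx,sgn*dy,dz],col)
    pt(p,(0,255,0))
    cv2.imwrite(f"pics/{n}m.png",cr)
    # depth of finger
```

```text
(no output)
```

View pics/scene3m.png

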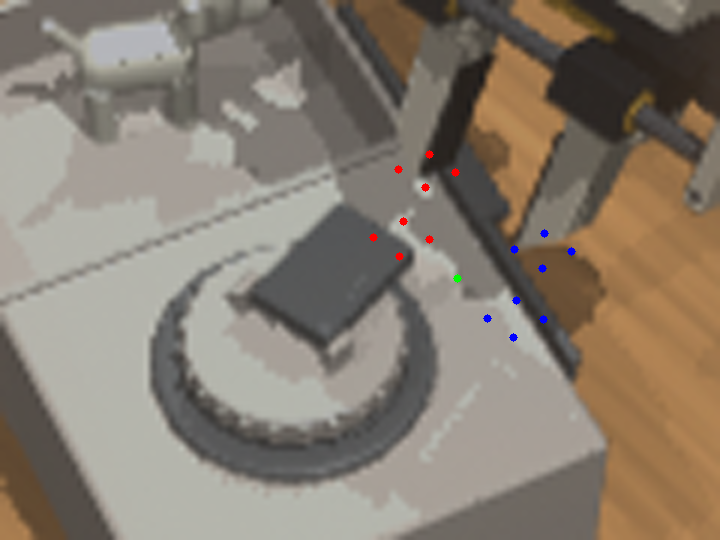

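View pics/top3m.png

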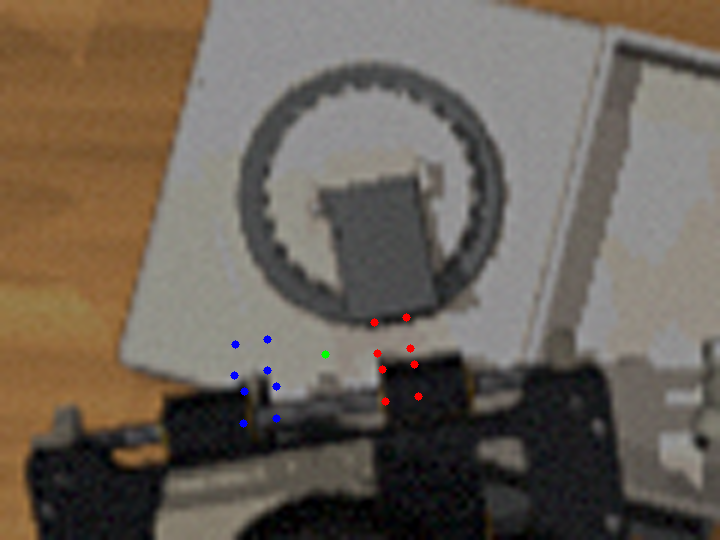

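Run:
```python
from h import *
np.set_printoptions(precision=1,suppress=True,linewidth=200)
c=load("scene3"); D=c["range_z"]
for uv in [(364,212),(362,216),(360,219),(359,221),(358,224),(357,228),(355,234),(343,200),(341,205),(340,208),(339,211),(338,215),(337,220)]:
    d=D[uv[1],uv[0]]; print(uv,d,unproj(c,[uv],d)[0] if d>0 else None)
from scipy.spatial.transform import Rotation as Ro
o=bot.get_obs(); R=Ro.from_euler("xyz",o["tcp_rot"]).as_matrix(); p=o["tool_pos"]
v,u=np.nonzero(D>0); W=unproj(c,np.c_[u,v],D[v,u]); L=(W-p)@R
k=(np.abs(L[:,0])<15)&(np.abs(L[:,1])<60)&(L[:,2]>-60)&(L[:,2]<10)&(W[:,2]>92)
print(k.sum()); 
for lo in range(-60,10,5):
    j=k&(L[:,2]>=lo)&(L[:,2]<lo+5); print(lo,j.sum(),L[j].min(0) if j.any() else "",L[j].max(0) if j.any() else "")
```

```text
(364, 212) 999.9053 [500.7  46.  162.8]
(362, 216) 1004.99664 [505.8  46.3 154.2]
(360, 219) 1010.4996 [509.7  45.2 146.4]
(359, 221) 1011.8611 [512.7  45.8 143. ]
(358, 224) 1178.6643 [446.  -21.4   5.4]
(357, 228) 1088.8881 [490.7  20.2  72.6]
(355, 234) 1064.5759 [511.   35.6  84.9]
(343, 200) 1020.8982 [511.4  -5.7 160.6]
(341, 205) 1026.7473 [517.4  -4.6 150.2]
(340, 208) 1029.2156 [521.2  -3.2 144.7]
(339, 211) 1098.7809 [497.3 -32.6  86.3]
(338, 215) 1092.481 [506.2 -25.6  86.3]
(337, 220) 1087.4008 [515.7 -17.9  84.1]
188
-60 44 [ -6.7 -37.3 -60. ] [ 14.6  38.8 -55.1]
-55 43 [ -7.4 -37.1 -54.9] [ 14.9  36.6 -50.1]
-50 44 [ -9.3 -36.6 -50. ] [ 15.   36.1 -45.1]
-45 27 [ -6.9 -34.4 -44.8] [ 14.8  32.1 -40.6]
-40 22 [ -5.4 -29.1 -39.9] [ 14.3  30.  -35. ]
-35 7 [ -7.3 -22.4 -34.7] [ 13.6  23.6 -33. ]
-30 0  
-25 0  
-20 0  
-15 0  
-10 0  
-5 1 [14.1 12.9 -4.5] [14.1 12.9 -4.5]
0 0  
5 0
```

Run:
```python
from h import *
np.set_printoptions(precision=1,suppress=True,linewidth=200)
from scipy.spatial.transform import Rotation as Ro
o=bot.get_obs(); R=Ro.from_euler("xyz",o["tcp_rot"]).as_matrix(); p=o["tool_pos"]
for n in("scene3","top3"):
    c=load(n); D=c["range_z"]
    v,u=np.nonzero(D>0); W=unproj(c,np.c_[u,v],D[v,u]); L=(W-p)@R; C=c["img"][v,u].max(1)
    k=(np.abs(L[:,0])<60)&(np.abs(L[:,1])<110)&(L[:,2]>-160)&(L[:,2]<-20)&(W[:,2]>100)&(W[:,0]<535)
    print(n)
    for lo in range(-160,-20,8):
        j=k&(L[:,2]>=lo)&(L[:,2]<lo+8); print(lo,j.sum(),np.median(C[j]) if j.any() else "",L[j].min(0) if j.any() else "",L[j].max(0) if j.any() else "")
```

```text
scene3
-160 162 128.0 [ -18.8  -50.6 -160. ] [  30.8   17.  -152.1]
-152 171 129.0 [ -28.   -84.6 -152. ] [  31.4   88.3 -144. ]
-144 1013 54.0 [ -34.8  -95.1 -144. ] [  43.    95.2 -136.1]
-136 292 58.0 [ -27.5  -95.  -136. ] [  42.    95.3 -128.2]
-128 351 48.0 [ -33.1  -93.  -128. ] [  41.9   94.1 -120. ]
-120 373 71.0 [ -33.1  -87.7 -120. ] [  41.7   87.3 -112. ]
-112 268 69.0 [ -31.6  -87.2 -112. ] [  42.2   87.1 -104.1]
-104 82 107.0 [ -33.6  -87.  -103.9] [ 41.1  87.1 -96.6]
-96 26 92.5 [  0.7 -47.8 -95.7] [ 16.   35.8 -88.1]
-88 73 102.0 [ -6.8 -39.3 -88. ] [ 16.9  38.6 -80.2]
-80 95 102.0 [ -8.5 -39.  -80. ] [ 16.5  38.8 -72.1]
-72 81 103.0 [ -7.9 -38.4 -71.9] [ 16.2  38.5 -64.4]
-64 77 108.0 [ -5.9 -37.6 -64. ] [ 16.7  38.8 -56. ]
-56 79 129.0 [ -7.4 -37.1 -56. ] [ 18.2  36.6 -48. ]
-48 56 126.0 [ -9.3 -35.4 -48. ] [ 17.7  36.1 -40.6]
-40 30 93.0 [ -7.3 -29.1 -39.9] [ 16.2  30.  -33. ]
-32 0   
-24 0   
top3
-160 55 95.0 [  20.8  -49.8 -159. ] [  28.    16.8 -152.1]
-152 263 31.0 [ -33.1  -94.1 -152. ] [  38.4   93.5 -144. ]
-144 1257 26.0 [ -36.6  -95.4 -144. ] [  38.3   94.7 -136. ]
-136 108 37.0 [ -18.8  -92.1 -136. ] [  38.6   93.7 -128. ]
-128 437 24.0 [ -35.4  -92.5 -127.8] [  38.4   91.1 -120. ]
-120 252 59.0 [ -25.   -87.  -119.8] [  38.7   86.  -112.3]
-112 57 80.0 [  30.6  -86.1 -111.8] [  38.9   86.5 -104. ]
-104 4 106.5 [  31.3  -82.1 -103.1] [ 37.3 -43.9 -99.8]
-96 0   
-88 6 24.0 [  4.  -22.6 -86.8] [  9.7 -20.1 -80.3]
-80 0   
-72 0   
-64 4 20.5 [ -3. -24. -60.] [ 11.7 -20.  -56.7]
-56 5 38.0 [ -3.  -26.2 -54.6] [ 11.6 -20.1 -49.6]
-48 11 90.0 [ 10.4 -30.7 -47.9] [ 12.3  27.7 -40.2]
-40 8 100.0 [  9.2 -26.3 -39.9] [ 13.2  23.7 -33.2]
-32 0   
-24 0
```

Run:
```python
from h import *
np.set_printoptions(precision=1,suppress=True,linewidth=200)
from scipy.spatial.transform import Rotation as Ro
def show(n,p,rot):
    R=Ro.from_euler("xyz",rot).as_matrix(); print(n,"R z",R[:,2],"x",R[:,0])
    c=load(n); D=c["range_z"]
    v,u=np.nonzero(D>0); W=unproj(c,np.c_[u,v],D[v,u]); L=(W-np.array(p))@R
    k=(np.abs(L[:,0])<60)&(np.abs(L[:,1])<110)&(L[:,2]>-170)&(L[:,2]<20)&(W[:,2]>110)
    for lo in range(-170,20,10):
        j=k&(L[:,2]>=lo)&(L[:,2]<lo+10); 
        if j.any(): print(lo,j.sum(),L[j].min(0),L[j].max(0))
show("top0",[156.342,500.725,192.95],[-3.1401,-.0002,2.83878])
show("scene1",[501.67,29.56,171.71],[3.12323,.68701,-2.9724])
show("top1",[501.67,29.56,171.71],[3.12323,.68701,-2.9724])
```

```text
top0 R z [-0. -0. -1.] x [-1.   0.3  0. ]
-170 142 [ -24.6  -51.5 -170. ] [  22.4   15.7 -160.1]
-160 262 [ -26.1  -51.9 -159.9] [  23.7   18.3 -150. ]
-150 1453 [ -37.6  -96.2 -150. ] [  35.2   82.8 -140. ]
-140 416 [ -37.8  -96.  -140. ] [  35.4   90.8 -130. ]
-130 448 [ -38.7  -94.4 -130. ] [  34.3   92.7 -120.1]
-120 433 [ -38.2  -86.4 -119.7] [   3.9   87.2 -110. ]
-110 158 [ -37.8  -88.  -110. ] [  33.9   86.7 -100.1]
-100 20 [-35.  -87.3 -99.9] [ 33.7  52.1 -91.2]
-90 12 [ -9.7  45.7 -89. ] [  0.7  49.6 -80.7]
-80 21 [-12.9  44.9 -79.9] [  5.6  61.6 -70. ]
-70 44 [-13.   44.8 -70. ] [  9.5  61.8 -60.2]
-60 39 [-12.5 -57.5 -59.9] [ 11.5  62.8 -50.1]
-50 57 [-12.4 -61.5 -49.9] [  2.7  61.7 -40. ]
-40 25 [-11.5 -49.7 -39.6] [  4.6  54.  -31.8]
scene1 R z [ 0.6  0.1 -0.8] x [-0.8 -0.1 -0.6]
-170 220 [ -26.5  -50.8 -170. ] [  23.6   17.9 -160. ]
-160 240 [ -28.1  -50.8 -160. ] [  25.2   18.  -150. ]
-150 535 [ -42.   -95.6 -150. ] [  34.5   95.6 -140. ]
-140 529 [ -41.   -92.5 -140. ] [  29.4   96.3 -130. ]
-130 474 [ -41.6  -92.4 -130. ] [  33.8   93.8 -120. ]
-120 647 [ -41.9  -8
[... 483 characters left out ...]
 -22.1  -48.6 -169.9] [ -12.6   18.  -160.1]
-160 177 [ -24.   -48.9 -160. ] [ -12.9   17.6 -150.1]
-150 1051 [ -36.9  -93.4 -150. ] [  37.9   95.9 -140. ]
-140 861 [ -37.4  -93.7 -140. ] [  38.5   95.8 -130. ]
-130 466 [ -37.2  -91.4 -130. ] [  22.   94. -120.]
-120 435 [ -36.3  -85.6 -120. ] [  32.1   86.9 -110.1]
-110 128 [ -36.1  -84.8 -110. ] [  28.2   86.4 -100.1]
-100 2 [-27.7  23.5 -99.6] [ -0.8  80.  -95.1]
-90 1 [  2.1  23.5 -88.8] [  2.1  23.5 -88.8]
-80 29 [-10.9 -34.4 -79.4] [ 11.1  36.  -70.2]
-70 63 [-11.1 -36.7 -69.8] [  0.9  38.2 -60.2]
-60 54 [-10.5 -35.  -59.9] [  2.9  37.5 -50. ]
-50 52 [-10.9 -33.5 -49.7] [  8.   37.1 -40.1]
-40 21 [ -8.9 -28.3 -39.7] [  0.8  30.3 -32.1]
```

Run:
```python
from h import *
print(bot.grasp_offset)
```

```text
18.8
```

servo_tool(
  angular=[
    [-0.4,2.5,0],
    [-0.8,4.9,0],
    [-0.8,4.9,0],
    [-0.8,4.9,0],
    [-0.8,4.9,0],
    [-0.8,4.9,0],
  ],
  slide=[
    [-8,-4,0],
    [-11.5,-5.7,-5],
    [-11.5,-5.7,-15],
    [-11.5,-5.7,-22],
    [-11.5,-5.7,-22],
    [-11.5,-5.7,-22],
  ],
  grip=[-0.13,-0.13,-0.13,-0.13,-0.13,-0.13],
)

```text
time: 6.48
tool_pos: [509.1, 14.5, 77.2]
tcp_rot: [3.12, -0.347, 0.169]
contact_force: [0.2, -0.6, 0.5]
grip_width: 39.8
```

```bash
cat > ov.py <<'E'
import sys
from h import *
from scipy.spatial.transform import Rotation as Ro
tag=sys.argv[1]; w=float(sys.argv[2]) if len(sys.argv)>2 else None
o=bot.get_obs(); R=Ro.from_euler("xyz",o["tcp_rot"]).as_matrix(); p=o["tool_pos"]-32.5*R[:,2]
print("true tip",p)
A=np.array([582.5,4.1]);U=np.array([.986,.165]);V=np.array([-.165,.986])
print("s,l of tip",(p[:2]-A)@U,(p[:2]-A)@V)
for n in("scene","top"):
    c=grab(n,n+tag)
    u,v=proj(c,[560,5,115])[0].astype(int); u0,v0=max(0,u-60),max(0,v-45)
    cr=cv2.resize(c["img"][v0:v0+90,u0:u0+120],None,fx=6,fy=6,interpolation=cv2.INTER_CUBIC)
    a=(proj(c,p)[0]-[u0,v0]+.5)*6; cv2.circle(cr,tuple(int(x) for x in a),3,(0,255,0),-1)
    print(n,u0,v0); cv2.imwrite(f"pics/{n}{tag}c.png",cr)
E
python3 st.py; python3 ov.py 4
```

```text
t 6.48 q [-0.192  0.292  2.06   0.225  0.465  1.029] p [509.062  14.491  77.182] 
z [ 0.339  0.036 -0.94 ] y [ 0.16  -0.987  0.02 ] F [ 0.171 -0.632  0.47 ] M [-0.129  0.391  0.007] w 39.82543606007031
true tip [498.03675896  13.32735703 107.73298694]
s,l of tip -81.75824175150153 23.0346087987109
scene 268 183
top 271 178
```

View pics/scene4c.png

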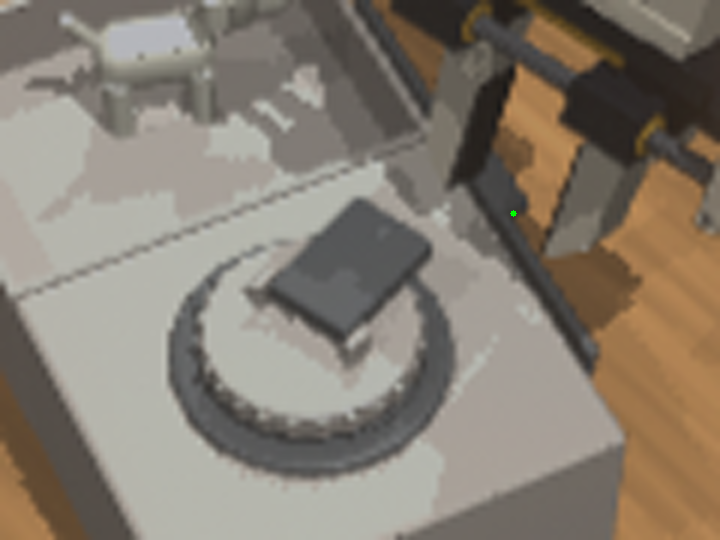

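servo_tool(
  angular=[
    [0,0,0],
    [0,0,0],
    [0,0,0],
    [0,0,0],
    [0,0,0],
    [0,0,0],
  ],
  slide=[
    [0,0,-8],
    [0,0,-8],
    [10,1.7,-8],
    [18,3,-8],
    [23,3.8,-8],
    [23,3.8,-8],
  ],
  grip=[-0.13,-0.13,-0.13,-0.13,-0.13,-0.13],
)

```text
time: 7.08
tool_pos: [533.6, 18.3, 69.5]
tcp_rot: [3.119, -0.348, 0.169]
contact_force: [-1.0, -0.1, -0.2]
grip_width: 39.6
```

```bash
python3 st.py; python3 ov.py 5
```

```text
t 7.08 q [-0.171  0.343  2.009  0.21   0.462  1.061] p [533.616  18.307  69.524] 
z [ 0.34   0.036 -0.94 ] y [ 0.161 -0.987  0.021] F [-0.958 -0.144 -0.235] M [-0.11   0.402 -0.04 ] w 39.62729408491665
true tip [522.56038661  17.15045477 100.06388062]
s,l of tip -56.94713376166495 22.75778461244913
scene 268 183
top 271 178
```

View pics/scene5c.png

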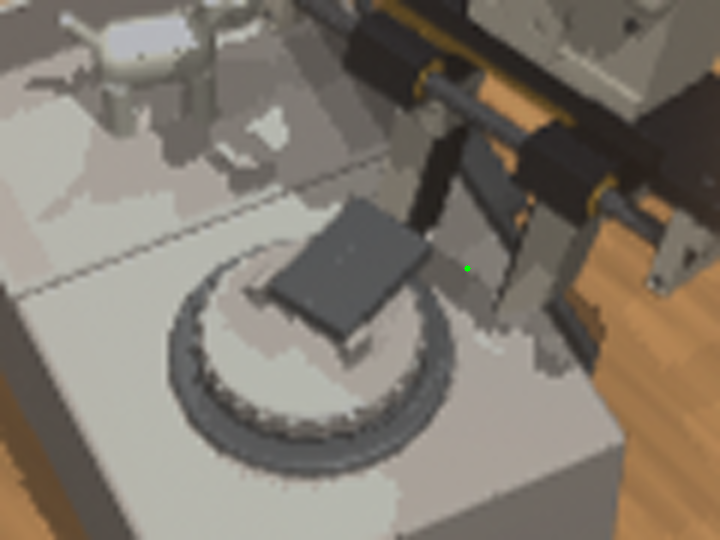

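View pics/top5c.png

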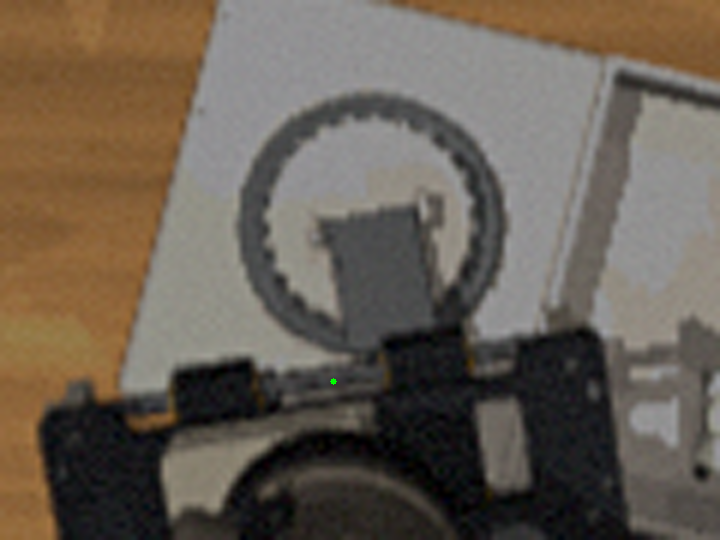

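servo_tool(
  angular=[
    [0.5,-3,0],
    [1,-5.9,0],
    [1,-5.9,0],
    [1,-5.9,0],
    [1,-5.9,0],
  ],
  slide=[
    [0,0,0.6],
    [0,0,0.6],
    [3,0.5,0.6],
    [5,0.8,0.6],
    [5,0.8,0.6],
  ],
  grip=[-0.13,-0.13,-0.13,-0.13,-0.13],
)

```text
time: 7.6
tool_pos: [538.3, 18.9, 70.4]
tcp_rot: [3.119, -0.452, 0.169]
contact_force: [-3.9, -0.0, 0.4]
grip_width: 39.8
```

```bash
cat >> st.py <<'E'
p=o["tool_pos"]-32.5*R[:,2]
A=np.array([582.5,4.1]);U=np.array([.986,.165]);V=np.array([-.165,.986])
n=np.cross(np.append(V,0),-R[:,2]); n=R[:,0]*np.sign(R[2,0])
c=p+9.5*n
print("tip",p,"s,l",(p[:2]-A)@U,(p[:2]-A)@V,"corner s",(c[:2]-A)@U,"z",c[2])
E
python3 st.py
```

```text
t 7.6 q [-0.197  0.327  2.094  0.45   0.317  0.81 ] p [538.271  18.932  70.427] 
z [ 0.434  0.051 -0.899] y [ 0.158 -0.987  0.02 ] F [-3.942 -0.049  0.359] M [-0.193  0.825 -0.084] w 39.76377700573027
tip [524.156  17.261  99.654] s,l -55.35531270377926 22.603511718445798 corner s -46.81237112373657 z 103.80471216437854
```

servo_tool(
  angular=[
    [0,0,0],
    [0,0,0],
    [0,0,0],
    [0,0,0],
  ],
  slide=[
    [0,0,4],
    [0,0,8.4],
    [0.5,0,12.5],
    [1.1,0.2,16.7],
  ],
  grip=[-0.13,-0.13,-0.13,-0.13],
)

```text
time: 7.93
tool_pos: [539.2, 19.1, 87.7]
tcp_rot: [3.119, -0.454, 0.169]
contact_force: [-0.6, -0.7, -1.6]
grip_width: 39.9
```

```bash
python3 st.py; python3 ov.py 6
```

```text
t 7.93 q [-0.196  0.294  2.074  0.39   0.364  0.874] p [539.24   19.123  87.651] 
z [ 0.436  0.051 -0.899] y [ 0.158 -0.987  0.02 ] F [-0.647 -0.703 -1.618] M [-0.106  0.576 -0.03 ] w 39.915917291646174
tip [525.083  17.456 116.858] s,l -54.409589710544246 22.642752835744798 corner s -45.872444158271605 z 121.02009938471701
true tip [525.0828458   17.45590506 116.85787009]
s,l of tip -54.409589710544246 22.642752835744798
scene 268 183
top 271 178
```

View pics/scene6c.png

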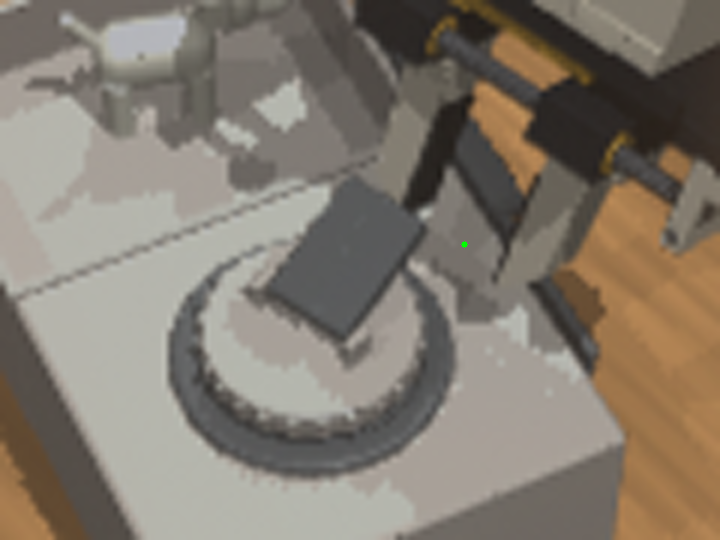

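servo_tool(
  angular=[
    [0,0,0],
    [0,0,0],
    [0,0,0],
    [0,0,0],
    [0,0,0],
    [0,0,0],
  ],
  slide=[
    [1.2,0.2,4],
    [3,0.5,8],
    [6.2,1,13.6],
    [9.7,1.6,18.7],
    [14,2.3,23.3],
    [19,3.2,27.4],
  ],
  grip=[-0.13,-0.13,-0.13,-0.13,-0.13,-0.13],
)

```text
time: 8.53
tool_pos: [558.5, 22.5, 115.2]
tcp_rot: [3.119, -0.454, 0.169]
contact_force: [-1.5, 0.5, -0.3]
grip_width: 40.3
```

```bash
python3 st.py; python3 ov.py 7
```

```text
t 8.53 q [-0.179  0.274  1.994  0.297  0.454  0.989] p [558.489  22.47  115.16 ] 
z [ 0.436  0.051 -0.899] y [ 0.158 -0.987  0.02 ] F [-1.506  0.54  -0.271] M [0.05  0.672 0.05 ] w 40.2850195716885
tip [544.325  20.798 144.364] s,l -34.88503628572778 22.762902281592467 corner s -26.348977450607485 z 148.5283735412958
true tip [544.32537224  20.79785872 144.36391132]
s,l of tip -34.88503628572778 22.762902281592467
scene 268 183
top 271 178
```

View pics/scene7c.png

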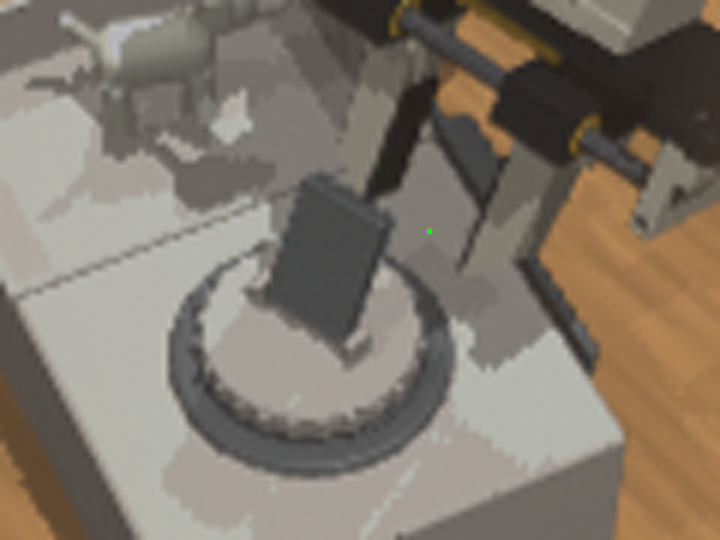

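servo_tool(
  angular=[
    [0,0,0],
    [0,0,0],
    [0,0,0],
    [0,0,0],
    [0,0,0],
    [0,0,0],
  ],
  slide=[
    [4,0.7,2],
    [8,1.3,4],
    [12,2,5],
    [15,2.5,5],
    [17.5,2.9,5],
    [17.5,2.9,5],
  ],
  grip=[-0.13,-0.13,-0.13,-0.13,-0.13,-0.13],
)

```text
time: 9.13
tool_pos: [576.1, 25.2, 119.4]
tcp_rot: [3.119, -0.454, 0.169]
contact_force: [-1.2, -0.1, 1.6]
grip_width: 39.7
```

```bash
python3 st.py; python3 ov.py 8
```

```text
t 9.13 q [-0.165  0.296  1.945  0.269  0.477  1.029] p [576.063  25.232 119.447] 
z [ 0.436  0.051 -0.899] y [ 0.158 -0.987  0.02 ] F [-1.171 -0.117  1.638] M [-0.109  0.481 -0.02 ] w 39.68460644465063
tip [561.898  23.563 148.65 ] s,l -17.101909704112998 22.589624238947813 corner s -8.565972233793472 z 152.81441299863832
true tip [561.89830065  23.56282337 148.64970622]
s,l of tip -17.101909704112998 22.589624238947813
scene 268 183
top 271 178
```

View pics/scene8c.png

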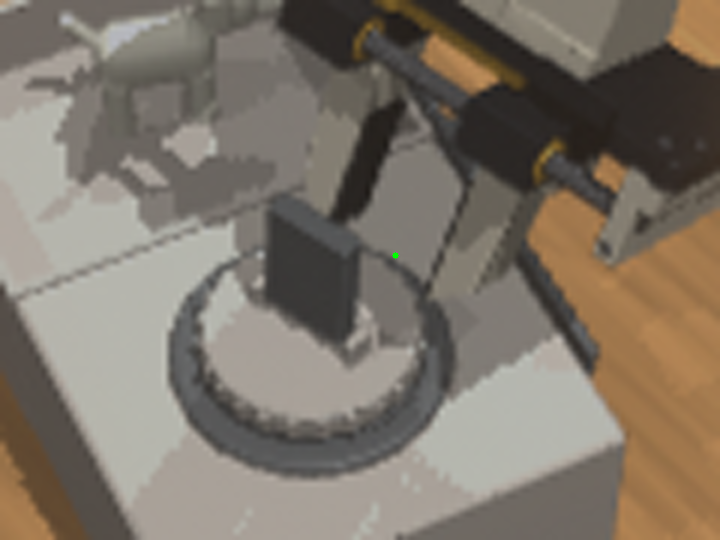

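Nearly upright: the tab now shows its +x face, end edge about crop (315,230). I'll push on in small steps until the stop is felt.

servo_tool(
  angular=[
    [0,0,0],
    [0,0,0],
    [0,0,0],
  ],
  slide=[
    [1,0.2,0],
    [2,0.3,0],
    [2,0.3,0],
  ],
  grip=[-0.13,-0.13,-0.13],
)

```text
time: 9.48
tool_pos: [577.5, 25.5, 119.4]
tcp_rot: [3.119, -0.453, 0.169]
contact_force: [-1.9, -0.5, 1.6]
grip_width: 40.1
```

servo_tool(
  angular=[
    [0,0,0],
    [0,0,0],
  ],
  slide=[
    [1,0.2,0],
    [1,0.2,0],
  ],
  grip=[-0.13,-0.13],
)

```text
time: 9.65
tool_pos: [578.5, 25.8, 119.4]
tcp_rot: [3.119, -0.453, 0.169]
contact_force: [-2.0, -0.9, 0.5]
grip_width: 40.0
```

```bash
python3 st.py
```

```text
t 9.65 q [-0.162  0.3    1.939  0.266  0.479  1.035] p [578.504  25.764 119.402] 
z [ 0.435  0.051 -0.899] y [ 0.158 -0.987  0.02 ] F [-1.972 -0.887  0.537] M [-0.17   0.566 -0.016] w 39.98384499742922
tip [564.354  24.09  148.612] s,l -14.593628196256029 22.704709437084787 corner s -6.055726953520709 z 152.77232285519293
```

servo_tool(
  angular=[
    [0,0,0],
    [0,0,0],
  ],
  slide=[
    [1,0.2,0],
    [1,0.2,0],
  ],
  grip=[-0.13,-0.13],
)

```text
time: 9.82
tool_pos: [579.6, 25.9, 119.5]
tcp_rot: [3.119, -0.453, 0.169]
contact_force: [-2.0, -0.0, 1.5]
grip_width: 39.7
```

servo_tool(
  angular=[
    [0,0,0],
    [0,0,0],
  ],
  slide=[
    [0.7,0.1,0],
    [0.7,0.1,0],
  ],
  grip=[-0.13,-0.13],
)

```text
time: 9.98
tool_pos: [580.1, 26.1, 119.4]
tcp_rot: [3.119, -0.453, 0.169]
contact_force: [-2.0, 0.3, 1.8]
grip_width: 40.2
```

```bash
python3 st.py
```

```text
t 9.98 q [-0.161  0.302  1.935  0.264  0.481  1.038] p [580.097  26.065 119.369] 
z [ 0.435  0.051 -0.899] y [ 0.158 -0.987  0.02 ] F [-2.049  0.274  1.834] M [-0.133  0.698 -0.014] w 40.22508616914948
tip [565.952  24.391 148.581] s,l -12.968033780613375 22.73773631028717 corner s -4.429388722931073 z 152.7401481477907
```

servo_tool(
  angular=[
    [0,0,0],
    [0,0,0],
  ],
  slide=[
    [1,0.2,0],
    [1,0.2,0],
  ],
  grip=[-0.13,-0.13],
)

```text
time: 10.15
tool_pos: [580.9, 26.3, 119.3]
tcp_rot: [3.119, -0.453, 0.169]
contact_force: [-4.5, -1.0, 3.5]
grip_width: 40.0
```

```bash
python3 st.py; python3 ov.py 9
```

```text
t 10.15 q [-0.16   0.304  1.932  0.263  0.482  1.04 ] p [580.913  26.256 119.308] 
z [ 0.435  0.052 -0.899] y [ 0.158 -0.987  0.02 ] F [-4.478 -1.     3.521] M [-0.286  0.757 -0.133] w 40.016680898007515
tip [566.779  24.581 148.526] s,l -12.121394400824823 22.78848626088004 corner s -3.5812748779698307 z 152.6820372583
true tip [566.77910249  24.58127604 148.52590564]
s,l of tip -12.121394400824823 22.78848626088004
scene 268 183
top 271 178
```

View pics/scene9c.png

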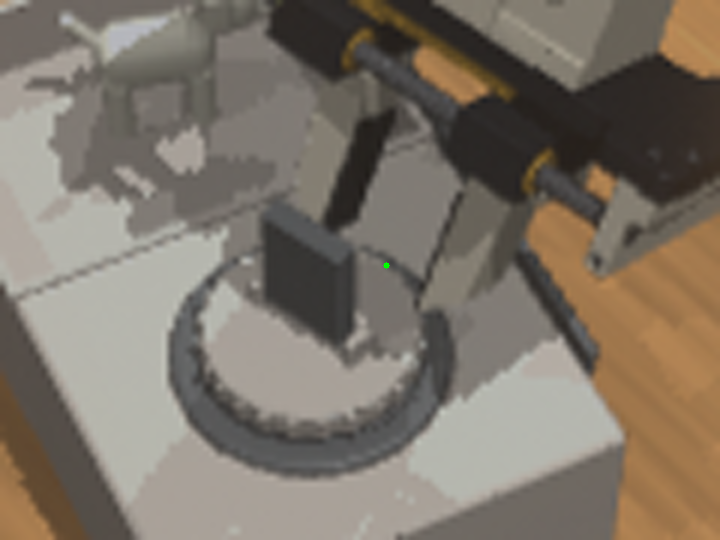

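View pics/top9c.png

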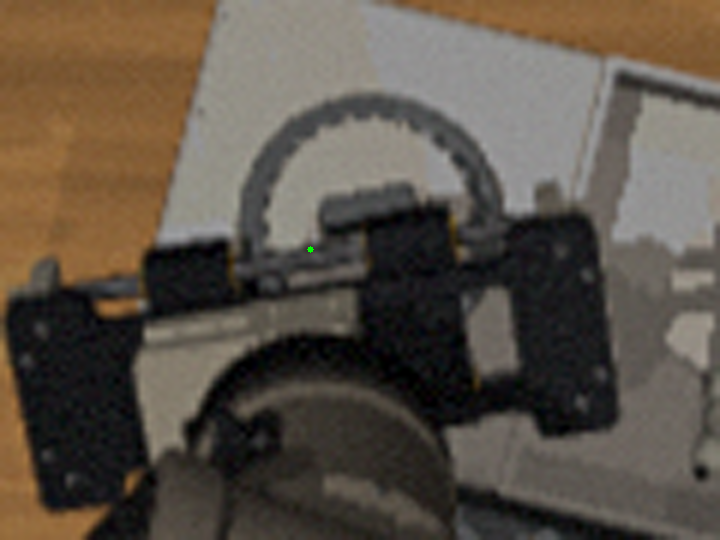

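servo_tool(
  angular=[
    [0,0,0],
    [0,0,0],
    [-1.1,6.4,0],
    [-2.2,12.8,0],
    [-3.3,19.2,0],
    [-4.3,25.6,0],
    [-4.3,25.6,0],
    [-4.3,25.6,0],
  ],
  slide=[
    [-15,-2.5,0],
    [-30,-5,0],
    [-35,-6,10],
    [-35,-6,20],
    [-35,-6,30],
    [-35,-6,40],
    [-35,-6,40],
    [-35,-6,40],
  ],
  grip=[-0.13,-0.13,-0.13,-0.13,-0.13,-0.13,-0.13,-0.13],
)

```text
time: 10.92
tool_pos: [548.0, 20.7, 158.8]
tcp_rot: [3.12, -0.003, 0.17]
contact_force: [0.5, 0.3, -0.6]
grip_width: 40.0
```

servo_tool(
  angular=[
    [0,0,7],
    [0,0,14],
    [0,0,21],
    [0,0,28],
    [0,0,35],
    [0,0,42],
    [0,0,49],
    [0,0,56],
    [0,0,63],
    [0,0,70],
  ],
  slide=[
    [0,0,0],
    [0,0,0],
    [0,0,0],
    [0,0,0],
    [0,0,0],
    [0,0,0],
    [0,0,0],
    [0,0,0],
    [0,0,0],
    [0,0,0],
  ],
  grip=[-0.13,-0.13,-0.13,-0.13,-0.13,-0.13,-0.13,-0.13,-0.13,-0.13],
)

```text
time: 11.75
tool_pos: [544.8, 20.3, 158.2]
tcp_rot: [3.119, -0.001, 1.396]
contact_force: [1.2, 0.2, 0.1]
grip_width: 40.3
```

servo_tool(
  angular=[
    [0,0,7],
    [0,0,14],
    [0,0,20],
    [0,0,20],
    [0,0,20],
  ],
  slide=[
    [0,0,0],
    [0,0,0],
    [0,0,0],
    [0,0,0],
    [0,0,0],
  ],
  grip=[-0.13,-0.13,-0.13,-0.13,-0.13],
)

```text
time: 12.17
tool_pos: [545.1, 20.2, 158.6]
tcp_rot: [3.12, -0.001, 1.736]
contact_force: [-0.1, 0.7, 0.0]
grip_width: 40.0
```

```bash
python3 st.py; python3 ov.py 10
```

```text
t 12.17 q [-0.108  0.396  1.544  0.007  1.181 -0.275] p [545.086  20.24  158.6  ] 
z [ 0.021  0.004 -1.   ] y [0.986 0.164 0.022] F [-0.146  0.731  0.021] M [-0.134  0.058 -0.044] w 40.0205127559478
tip [544.39   20.1   191.092] s,l -34.93645694632156 22.064485703766373 corner s -34.93038765058789 z 191.09893332692795
true tip [544.38994759  20.1003317  191.09222257]
s,l of tip -34.93645694632156 22.064485703766373
scene 268 183
top 271 178
```

View pics/scene10c.png

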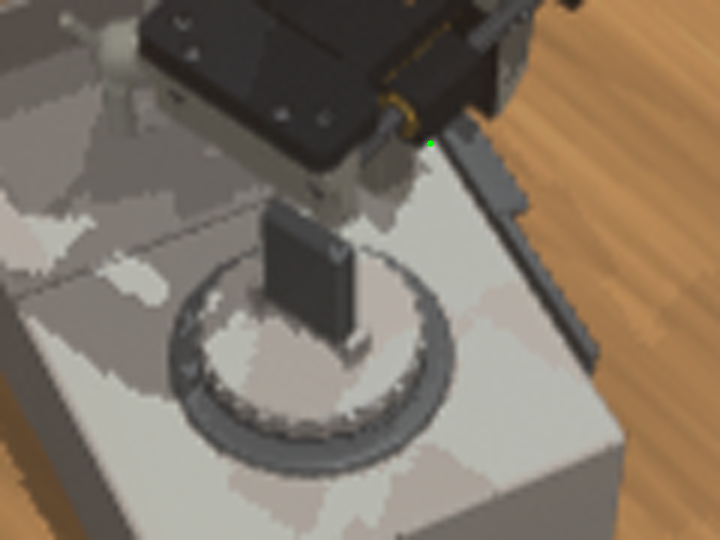

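View pics/top10c.png

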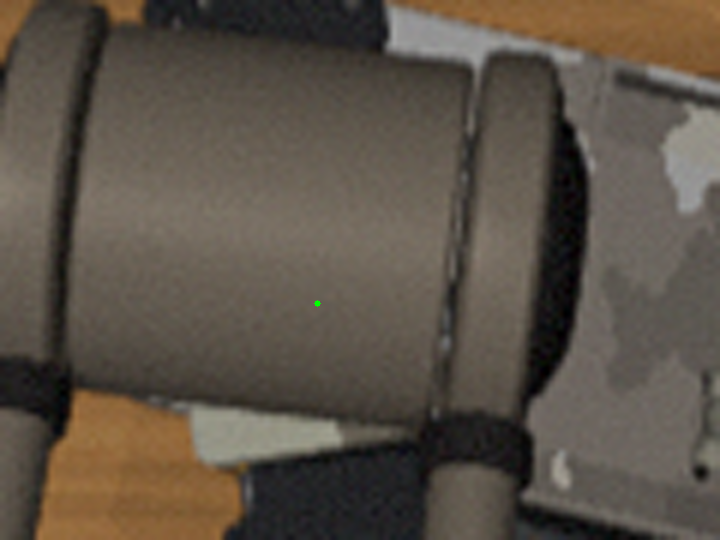

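Run:
```python
from h import *
c=load("scene10"); print(ray(c,[(268+312/6-.5,183+227/6-.5)],161), ray(c,[(268+a/6-.5,183+b/6-.5) for a,b in((277,200),(357,240),(350,255),(263,212))],161))
c=load("top9"); print(ray(c,[(271+367/6-.5,178+207/6-.5)],161)); 
for n in("top9","top8","scene9","scene10"):
    c=load(n);D=c["range_z"];v,u=np.nonzero(D>0);W=unproj(c,np.c_[u,v],D[v,u])
    k=(np.hypot(W[:,0]-582,W[:,1]-4)<30)&(W[:,2]>154)&(W[:,2]<166)&(c["img"][v,u].max(1)<100); print(n,k.sum(),W[k].mean(0),W[k].min(0),W[k].max(0))
```

```text
[[581.2899338    3.74930408 161.        ]] [[583.06047096 -12.41337332 161.        ]
 [573.35361848  17.41806634 161.        ]
 [579.05019435  20.64476947 161.        ]
 [589.76996318 -11.51179324 161.        ]]
[[580.72482282   4.30641686 161.        ]]
top9 61 [581.29014407   5.8499548  161.10006088] [574.24922069 -11.0713586  154.87380928] [587.33530897  20.54194088 164.74746437]
top8 66 [577.85539347   3.13285947 160.99116243] [571.84176516 -13.21389787 156.85599963] [585.14147435  20.46455652 164.69293183]
scene9 120 [580.64366616   5.178508   159.94361253] [554.47581427 -12.18993668 154.04352812] [591.63358902  21.777401   165.76121504]
scene10 91 [584.53346959   5.89758861 159.7071788 ] [576.52060521 -11.97651778 154.11005858] [591.69737267  21.3798542  163.95472858]
```

Run:
```python
from h import *
for n in("top9","top8","scene9","scene10"):
    c=load(n);D=c["range_z"];v,u=np.nonzero(D>0);W=unproj(c,np.c_[u,v],D[v,u])
    for lo,hi in((120,135),(135,150),(150,166)):
        k=(np.hypot(W[:,0]-582,W[:,1]-4)<22)&(W[:,2]>lo)&(W[:,2]<hi)&(W[:,0]>572)&(c["img"][v,u].max(1)<100)
        if k.sum()<30: continue
        p=np.polyfit(W[k,1],W[k,0],1); print(n,lo,k.sum(),"normal az",-np.degrees(np.arctan(p[0])),"x@y=4.3",np.polyval(p,4.3),W[k].min(0)[1],W[k].max(0)[1])
c=load("scene10"); cr=c["img"][205:255,300:340]; cv2.imwrite("pics/s10z.png",cv2.resize(cr,None,fx=12,fy=12,interpolation=cv2.INTER_CUBIC))
```

```text
top9 150 61 normal az 14.163148991666349 x@y=4.3 581.6812823843944 -11.071358599845878 20.54194087703411
top8 150 65 normal az 10.146127942710846 x@y=4.3 577.6977634294941 -13.213897869505573 20.46455651666479
scene9 120 60 normal az 16.635850889534687 x@y=4.3 587.7607009597622 -10.584427396312204 21.90100600921807
scene9 135 68 normal az 16.98814578913317 x@y=4.3 587.8119956281442 -8.551298029959964 22.41673186650694
scene9 150 118 normal az 11.15813300490398 x@y=4.3 584.65859818937 -12.18993667618753 21.77740099729044
scene10 120 62 normal az 14.657548813120261 x@y=4.3 587.8099181708187 -11.17303071123082 22.011321589808773
scene10 135 67 normal az 16.12499065244541 x@y=4.3 587.9354256481865 -8.831903884715746 21.718640030032034
scene10 150 108 normal az 11.099798848294467 x@y=4.3 585.274743564505 -11.976517777170578 21.379854198175256
```

View pics/s10z.png

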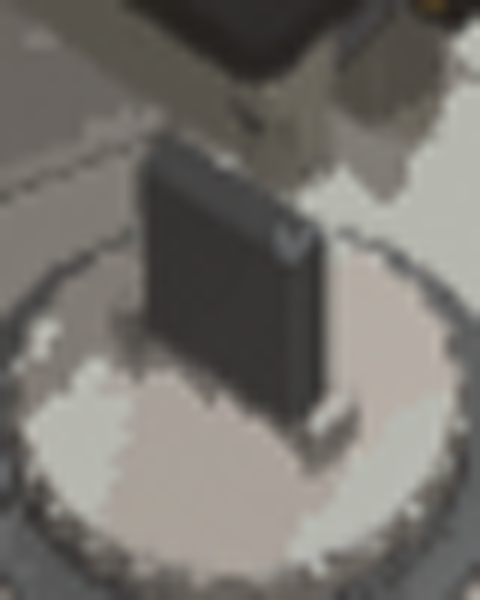

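Run:
```python
from h import *
c=load("scene10")
g=lambda L:ray(c,[(300+x/12-.5,205+y/12-.5) for x,y in L],161)
P=g([(148,170),(287,255),(160,133),(322,228)]);print(P)
for a,b in((0,1),(2,3)):
    d=P[b]-P[a]; print(np.linalg.norm(d),np.degrees(np.arctan2(d[1],d[0]))-90)
# bottom edge of near face at z ~ 111
Q=ray(c,[(300+x/12-.5,205+y/12-.5) for x,y in((150,330),(290,415))],112);d=Q[1]-Q[0];print(Q,np.degrees(np.arctan2(d[1],d[0]))-90)
c=load("top9"); cr=c["img"][200:225,315:350]; cv2.imwrite("pics/t9z.png",cv2.resize(cr,None,fx=20,fy=20,interpolation=cv2.INTER_CUBIC))
```

```text
[[590.31539287  -9.25425921 161.        ]
 [583.86117647  18.99378111 161.        ]
 [583.9373304  -13.97208655 161.        ]
 [575.93903205  18.45768976 161.        ]]
28.97600198509673 12.87022385682306
33.40154439747235 13.854608662845436
[[589.47677301 -11.86306065 112.        ]
 [582.40171146  17.40420511 112.        ]] 13.58994752362176
```

View pics/t9z.png

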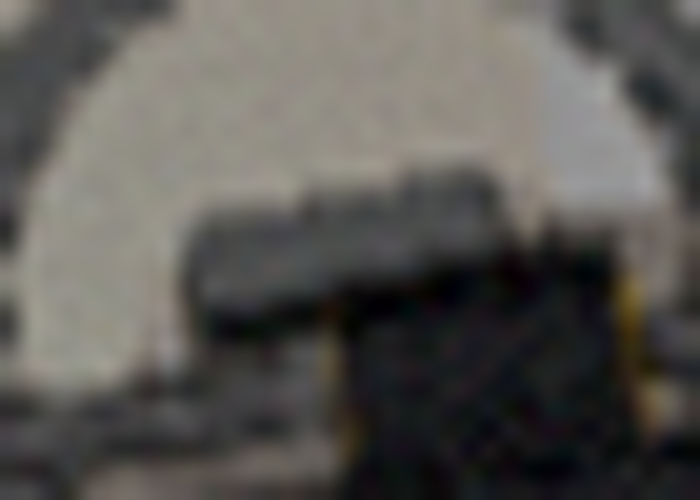

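servo_tool(
  angular=[
    [-0.2,1.2,2],
    [-0.2,1.2,2],
    [-0.2,1.2,2],
    [-0.2,1.2,2],
    [-0.2,1.2,2],
  ],
  slide=[
    [18,-8,0],
    [37,-16,0],
    [37,-16,0],
    [37,-16,-10],
    [37,-16,-10],
  ],
  grip=[-0.13,-0.13,-0.13,-0.13,-0.13],
)

```text
time: 12.68
tool_pos: [581.4, 4.6, 147.0]
tcp_rot: [-3.138, -0.002, 1.773]
contact_force: [-0.9, 0.4, -0.9]
grip_width: 40.2
```

```bash
python3 st.py; python3 ov.py 11
```

```text
t 12.68 q [-0.124  0.486  1.431  0.001  1.229 -0.327] p [581.431   4.562 146.973] 
z [-0.004  0.001 -1.   ] y [ 0.98   0.201 -0.003] F [-0.942  0.392 -0.949] M [-0.056  0.104  0.06 ] w 40.171121681217336
tip [581.548   4.518 179.473] s,l -0.8693408722257153 0.5690453065032226 corner s -1.2156422797733084 z 179.49209386121524
true tip [581.54838644   4.51787938 179.47261711]
s,l of tip -0.8693408722257153 0.5690453065032226
scene 268 183
top 271 178
```

View pics/scene11c.png

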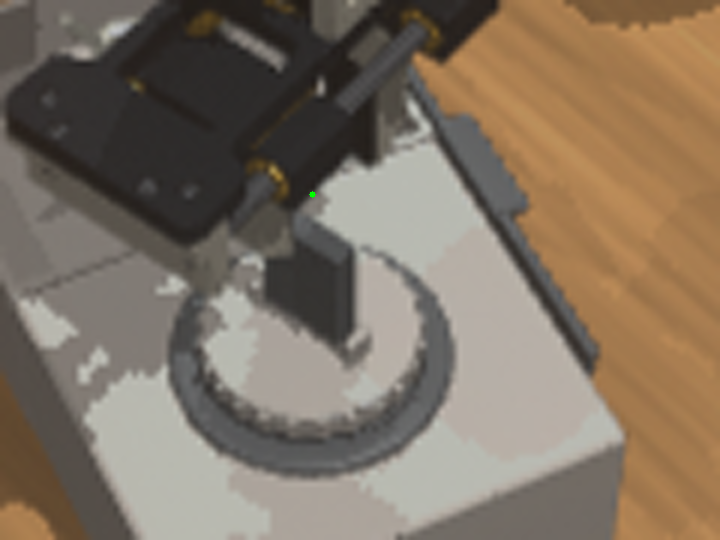

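servo_tool(
  angular=[
    [0,0,0],
    [0,0,0],
    [0,0,0],
    [0,0,0],
    [0,0,0],
    [0,0,0],
  ],
  slide=[
    [0.5,0,-10],
    [0.5,0,-20],
    [0.5,0,-30],
    [0.5,0,-40],
    [0.5,0,-50],
    [0.5,0,-54],
  ],
  grip=[-0.13,-0.13,-0.13,-0.13,-0.13,-0.13],
)

```text
time: 13.28
tool_pos: [582.5, 4.4, 93.1]
tcp_rot: [-3.139, -0.002, 1.774]
contact_force: [0.0, 0.1, 0.4]
grip_width: 39.9
```

servo_tool(
  angular=[
    [0,0,0],
    [0,0,0],
  ],
  slide=[
    [0,0,0],
    [0,0,0],
  ],
  grip=[-0.13,-0.13],
)

```text
time: 13.45
tool_pos: [583.6, 4.3, 95.1]
tcp_rot: [-3.141, -0.001, 1.774]
contact_force: [0.7, -0.3, 0.1]
grip_width: 40.0
```

```bash
python3 st.py; python3 ov.py 12
```

```text
t 13.45 q [-0.124  0.539  1.494  0.001  1.109 -0.328] p [583.633   4.252  95.137] 
z [-0.     0.001 -1.   ] y [ 0.979  0.202 -0.   ] F [ 0.674 -0.286  0.121] M [-0.077  0.013 -0.024] w 39.95776067669369
tip [583.646   4.228 127.637] s,l 1.1509411598532047 -0.06310716226839241 corner s 0.7930760885912365 z 127.64461817987683
true tip [583.64590414   4.2277556  127.63688815]
s,l of tip 1.1509411598532047 -0.06310716226839241
scene 268 183
top 271 178
```

View pics/scene12c.png

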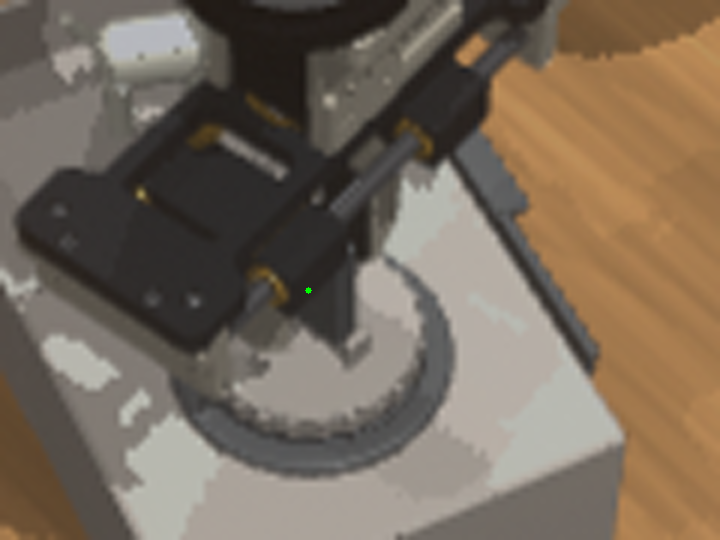

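servo_tool(
  angular=[
    [0,0,0],
    [0,0,0],
    [0,0,0],
    [0,0,0],
  ],
  slide=[
    [0,0,0],
    [0,0,0],
    [0,0,0],
    [0,0,0],
  ],
  grip=[-0.5,-0.74,-0.74,-0.74],
)

```text
time: 13.88
tool_pos: [583.7, 4.3, 95.6]
tcp_rot: [3.141, -0.001, 1.774]
contact_force: [-0.8, 0.3, -0.3]
grip_width: 18.2
```

```bash
python3 st.py
```

```text
t 13.88 q [-0.124  0.538  1.494  0.001  1.109 -0.328] p [583.726   4.253  95.609] 
z [ 0.     0.001 -1.   ] y [0.979 0.202 0.001] F [-0.765  0.336 -0.299] M [-0.084 -0.021  0.004] w 18.213051717159402
tip [583.713   4.232 128.109] s,l 1.217922824530852 -0.06997613119078827 corner s 0.8592533383249573 z 128.11373902487668
```

servo_tool(
  angular=[
    [0,0,0],
    [0,0,0],
    [0,0,0],
    [0,0,0],
  ],
  slide=[
    [-1,0,-2],
    [-1,0,-4],
    [-1,0,-4],
    [-1,0,-4],
  ],
  grip=[-0.74,-0.74,-0.74,-0.74],
)

```text
time: 14.22
tool_pos: [582.4, 4.3, 91.1]
tcp_rot: [-3.141, -0.001, 1.774]
contact_force: [0.7, -0.1, 0.2]
grip_width: 12.4
```

```bash
python3 st.py
```

```text
t 14.22 q [-0.125  0.542  1.502  0.001  1.098 -0.329] p [582.442   4.281  91.11 ] 
z [-0.001  0.001 -1.   ] y [ 0.979  0.202 -0.   ] F [ 0.678 -0.051  0.156] M [-0.066  0.023  0.058] w 12.40367094820314
tip [582.46    4.256 123.61 ] s,l -0.014042409273301137 0.16033621160366118 corner s -0.37245142636553474 z 123.61834452110487
```

servo_tool(
  angular=[
    [0,0,2],
    [0,0,5],
    [0,0,8],
    [0,0,10],
    [0,0,10],
  ],
  slide=[
    [0,0,0],
    [0,0,0],
    [0,0,0.2],
    [0,0,0.4],
    [0,0,0.4],
  ],
  grip=[-0.77,-0.77,-0.77,-0.77,-0.77],
)

```text
time: 14.63
tool_pos: [582.3, 4.3, 91.7]
tcp_rot: [-3.141, -0.001, 1.95]
contact_force: [-1.5, -0.1, 0.2]
grip_width: 10.5
```

```bash
python3 st.py; python3 st.py
```

```text
t 14.63 q [-0.125  0.541  1.502  0.001  1.1   -0.504] p [582.35    4.291  91.73 ] 
z [-0.001  0.001 -1.   ] y [ 0.929  0.37  -0.   ] F [-1.504 -0.13   0.226] M [-0.1    0.259 -0.065] w 10.468656575546868
tip [582.375   4.266 124.23 ] s,l -0.0962752465731983 0.18444474770542527 corner s -2.1073409157923555 z 124.23993847811022
t 14.63 q [-0.125  0.541  1.502  0.001  1.1   -0.504] p [582.35    4.291  91.73 ] 
z [-0.001  0.001 -1.   ] y [ 0.929  0.37  -0.   ] F [-1.504 -0.13   0.226] M [-0.1    0.259 -0.065] w 10.468656575546868
tip [582.375   4.266 124.23 ] s,l -0.0962752465731983 0.18444474770542527 corner s -2.1073409157923555 z 124.23993847811022
```

servo_tool(
  angular=[
    [0,0,4],
    [0,0,8],
    [0,0,12],
    [0,0,16],
    [0,0,20],
    [0,0,24],
    [0,0,28],
    [0,0,30],
  ],
  slide=[
    [0,0,0.26],
    [0,0,0.52],
    [0,0,0.78],
    [0,0,1.05],
    [0,0,1.31],
    [0,0,1.57],
    [0,0,1.83],
    [0,0,1.96],
  ],
  grip=[-0.77,-0.77,-0.77,-0.77,-0.77,-0.77,-0.77,-0.77],
)

```text
time: 15.3
tool_pos: [582.3, 4.2, 93.7]
tcp_rot: [-3.141, -0.001, 2.475]
contact_force: [-1.1, -0.7, 0.1]
grip_width: 10.4
```

```bash
python3 st.py; python3 ov.py 13
```

```text
t 15.3 q [-0.125  0.539  1.499  0.     1.105 -1.028] p [582.296   4.25   93.669] 
z [-0.001  0.001 -1.   ] y [ 0.619  0.786 -0.   ] F [-1.087 -0.729  0.13 ] M [-0.073  0.227 -0.079] w 10.39412335404507
tip [582.337   4.232 126.169] s,l -0.13896431826164668 0.15688794571360853 corner s -6.52842669367052 z 126.18199368122063
true tip [582.33700029   4.23183874 126.16930375]
s,l of tip -0.13896431826164668 0.15688794571360853
scene 268 183
top 271 178
```

View pics/scene13c.png

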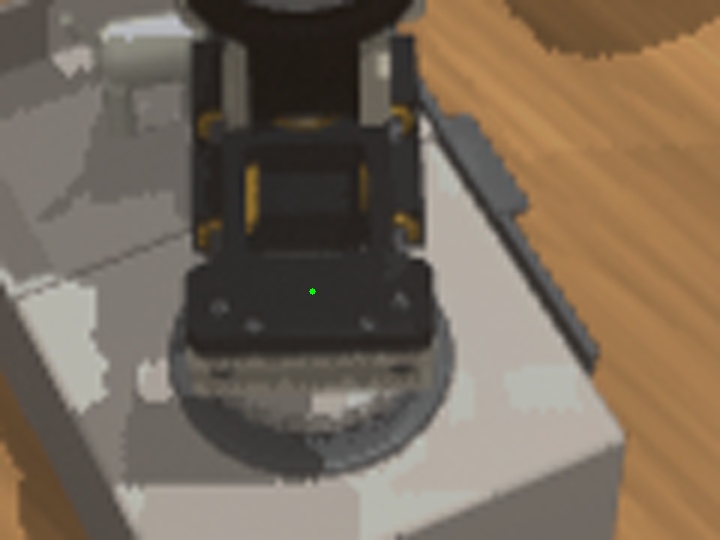

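servo_tool(
  angular=[
    [0,0,4],
    [0,0,8],
    [0,0,12],
    [0,0,16],
    [0,0,20],
    [0,0,24],
    [0,0,28],
    [0,0,32],
    [0,0,36],
    [0,0,40],
  ],
  slide=[
    [0,0,0.26],
    [0,0,0.52],
    [0,0,0.78],
    [0,0,1.05],
    [0,0,1.31],
    [0,0,1.57],
    [0,0,1.83],
    [0,0,2.09],
    [0,0,2.35],
    [0,0,2.62],
  ],
  grip=[-0.77,-0.77,-0.77,-0.77,-0.77,-0.77,-0.77,-0.77,-0.77,-0.77],
)

```text
time: 16.23
tool_pos: [582.3, 4.2, 96.3]
tcp_rot: [3.142, -0.001, -3.112]
contact_force: [-1.5, -0.5, 0.2]
grip_width: 10.6
```

```bash
python3 st.py
```

```text
t 16.23 q [-0.124  0.536  1.496 -0.     1.111 -1.725] p [582.281   4.175  96.308] 
z [-0.001  0.    -1.   ] y [-0.03  1.    0.  ] F [-1.518 -0.539  0.223] M [-0.087  0.31  -0.155] w 10.560064464888235
tip [582.328   4.174 128.808] s,l -0.15732812483662104 0.10172199945289133 corner s -9.56707939780655 z 128.82175759186975
```

servo_tool(
  angular=[
    [0,0,3],
    [0,0,6],
    [0,0,9],
    [0,0,11],
  ],
  slide=[
    [0,0,0.2],
    [0,0,0.4],
    [0,0,0.6],
    [0,0,0.72],
  ],
  grip=[-0.77,-0.77,-0.77,-0.77],
)

```text
time: 16.57
tool_pos: [582.3, 4.1, 97.0]
tcp_rot: [3.141, -0.002, -2.92]
contact_force: [-1.8, -0.2, 0.5]
grip_width: 10.6
```

```bash
python3 st.py; python3 ov.py 14
```

```text
t 16.57 q [-0.124  0.535  1.495 -0.     1.113 -1.916] p [582.276   4.122  96.993] 
z [-0.002 -0.    -1.   ] y [-0.219  0.976  0.   ] F [-1.781 -0.18   0.457] M [-0.047  0.333 -0.128] w 10.597339115387076
tip [582.325   4.128 129.493] s,l -0.16831743798781046 0.056508929751379264 corner s -9.65102804968379 z 129.50756354965134
true tip [582.32461348   4.12796162 129.49328157]
s,l of tip -0.16831743798781046 0.056508929751379264
scene 268 183
top 271 178
```

View pics/scene14c.png

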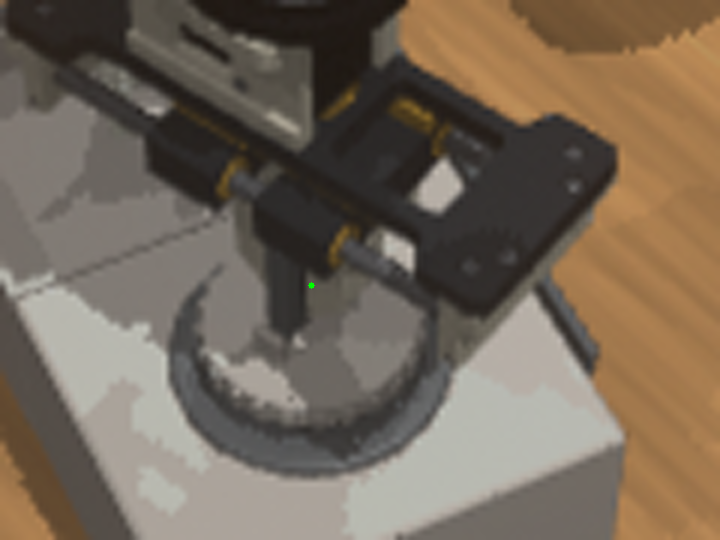

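```bash
cat > m.py <<'E'
from h import *
np.set_printoptions(precision=3,suppress=True)
o=bot.get_obs(); y=o["tcp_rot"][2]; y=y+2*np.pi if y<0 else y
print("t %.2f az %.2f z %.2f q6 %.4f tau6 %.3f"%(o["time"],np.degrees(y)-90,o["tool_pos"][2],o["joint_positions"][5],o["tau"][5]),"F",o["contact_force"],"M",o["moment"],"w %.2f"%o["grip_width"])
E
python3 m.py
```

```text
t 16.67 az 102.57 z 97.01 q6 -1.9143 tau6 -0.534 F [-1.532 -0.667  1.225] M [-0.046  0.339 -0.063] w 10.70
```

servo_tool(
  angular=[
    [0,0,1],
    [0,0,2],
  ],
  slide=[
    [0,0,0.07],
    [0,0,0.13],
  ],
  grip=[-0.77,-0.77],
)

```text
time: 16.83
tool_pos: [582.3, 4.2, 97.1]
tcp_rot: [3.141, -0.001, -2.886]
contact_force: [-2.9, -0.2, 1.6]
grip_width: 10.8
```

```bash
python3 m.py
```

```text
t 16.83 az 104.66 z 97.14 q6 -1.9506 tau6 0.252 F [-2.875 -0.179  1.554] M [-0.083  0.478 -0.106] w 10.77
```

servo_tool(
  angular=[
    [0,0,1],
    [0,0,2],
  ],
  slide=[
    [0,0,0.07],
    [0,0,0.14],
  ],
  grip=[-0.77,-0.77],
)

```text
time: 17.0
tool_pos: [582.4, 4.2, 97.3]
tcp_rot: [3.141, -0.001, -2.85]
contact_force: [-3.4, -1.3, 0.6]
grip_width: 10.3
```

```bash
python3 m.py
```

```text
t 17.00 az 106.73 z 97.27 q6 -1.9867 tau6 0.183 F [-3.432 -1.281  0.608] M [-0.13   0.558 -0.113] w 10.32
```

servo_tool(
  angular=[
    [0,0,1],
    [0,0,2],
  ],
  slide=[
    [-0.3,0,0.07],
    [-0.5,0,0.14],
  ],
  grip=[-0.77,-0.77],
)

```text
time: 17.17
tool_pos: [582.2, 4.2, 97.4]
tcp_rot: [-3.142, -0.0, -2.814]
contact_force: [-1.4, -0.9, 0.2]
grip_width: 10.8
```

```bash
python3 m.py
```

```text
t 17.17 az 108.75 z 97.44 q6 -2.0221 tau6 0.178 F [-1.422 -0.913  0.195] M [-0.124  0.311 -0.156] w 10.82
```

servo_tool(
  angular=[
    [0,0,1],
    [0,0,2],
  ],
  slide=[
    [0,0,0.07],
    [0,0,0.14],
  ],
  grip=[-0.77,-0.77],
)

```text
time: 17.33
tool_pos: [582.3, 4.2, 97.6]
tcp_rot: [-3.142, -0.0, -2.779]
contact_force: [-1.1, -2.0, 0.1]
grip_width: 10.6
```

```bash
python3 m.py
```

```text
t 17.33 az 110.76 z 97.60 q6 -2.0572 tau6 0.175 F [-1.144 -1.988  0.134] M [-0.162  0.308 -0.109] w 10.57
```

servo_tool(
  angular=[
    [0,0,1],
    [0,0,2],
  ],
  slide=[
    [0,0,0.07],
    [0,0,0.13],
  ],
  grip=[-0.77,-0.77],
)

```text
time: 17.5
tool_pos: [582.2, 4.2, 97.7]
tcp_rot: [-3.142, -0.001, -2.744]
contact_force: [-0.6, -2.2, -0.7]
grip_width: 10.9
```

```bash
python3 m.py
```

```text
t 17.50 az 112.76 z 97.72 q6 -2.0921 tau6 0.175 F [-0.594 -2.154 -0.679] M [-0.233  0.241 -0.109] w 10.95
```

servo_tool(
  angular=[
    [0,0,1],
    [0,0,2],
  ],
  slide=[
    [0,0,0.06],
    [0,0,0.12],
  ],
  grip=[-0.77,-0.77],
)

```text
time: 17.67
tool_pos: [582.2, 4.2, 97.9]
tcp_rot: [-3.142, -0.001, -2.709]
contact_force: [-1.9, -1.1, -0.8]
grip_width: 10.4
```

```bash
python3 m.py
```

```text
t 17.67 az 114.76 z 97.86 q6 -2.1270 tau6 0.175 F [-1.898 -1.148 -0.846] M [-0.25   0.197 -0.135] w 10.44
```

servo_tool(
  angular=[
    [0,0,1],
    [0,0,2],
  ],
  slide=[
    [0,0,0.06],
    [0,0,0.12],
  ],
  grip=[-0.77,-0.77],
)

```text
time: 17.83
tool_pos: [582.2, 4.2, 98.0]
tcp_rot: [-3.142, -0.001, -2.675]
contact_force: [-0.8, -1.7, -0.9]
grip_width: 10.5
```

```bash
python3 m.py
```

```text
t 17.83 az 116.76 z 98.02 q6 -2.1619 tau6 0.175 F [-0.767 -1.651 -0.875] M [-0.237  0.174 -0.098] w 10.46
```

servo_tool(
  angular=[
    [0,0,1],
    [0,0,2],
  ],
  slide=[
    [0,0,0.06],
    [0,0,0.12],
  ],
  grip=[-0.77,-0.77],
)

```text
time: 18.0
tool_pos: [582.2, 4.2, 98.1]
tcp_rot: [3.142, -0.001, -2.64]
contact_force: [-0.7, -2.1, -0.8]
grip_width: 10.7
```

```bash
python3 m.py
```

```text
t 18.00 az 118.76 z 98.14 q6 -2.1967 tau6 0.175 F [-0.735 -2.06  -0.801] M [-0.275  0.136 -0.106] w 10.70
```

servo_tool(
  angular=[
    [0,0,1],
    [0,0,2],
  ],
  slide=[
    [0,0.1,0.06],
    [0,0.2,0.12],
  ],
  grip=[-0.77,-0.77],
)

```text
time: 18.17
tool_pos: [582.2, 4.3, 98.3]
tcp_rot: [-3.141, -0.001, -2.605]
contact_force: [-0.9, -2.6, -1.0]
grip_width: 10.5
```

```bash
python3 m.py
```

```text
t 18.17 az 120.76 z 98.27 q6 -2.2313 tau6 0.171 F [-0.924 -2.603 -0.959] M [-0.369  0.101 -0.115] w 10.52
```

servo_tool(
  angular=[
    [0,0,1],
    [0,0,2],
  ],
  slide=[
    [0,-0.2,0.06],
    [0,-0.4,0.12],
  ],
  grip=[-0.77,-0.77],
)

```text
time: 18.33
tool_pos: [582.2, 4.1, 98.4]
tcp_rot: [3.141, -0.0, -2.57]
contact_force: [-0.3, -2.0, -1.0]
grip_width: 10.4
```

```bash
python3 m.py
```

```text
t 18.33 az 122.76 z 98.41 q6 -2.2669 tau6 0.182 F [-0.261 -2.027 -1.003] M [-0.184  0.075 -0.107] w 10.36
```

servo_tool(
  angular=[
    [0,0,1],
    [0,0,2],
  ],
  slide=[
    [0,0,0.06],
    [0,0,0.12],
  ],
  grip=[-0.77,-0.77],
)

```text
time: 18.5
tool_pos: [582.2, 4.1, 98.5]
tcp_rot: [3.141, -0.0, -2.535]
contact_force: [0.2, -1.4, -0.9]
grip_width: 10.6
```

```bash
python3 m.py
```

```text
t 18.50 az 124.76 z 98.52 q6 -2.3017 tau6 0.173 F [ 0.243 -1.427 -0.921] M [-0.177  0.205 -0.072] w 10.56
```

servo_tool(
  angular=[
    [0,0,1],
    [0,0,2],
  ],
  slide=[
    [0,0,0.06],
    [0,0,0.12],
  ],
  grip=[-0.77,-0.77],
)

```text
time: 18.67
tool_pos: [582.2, 4.1, 98.7]
tcp_rot: [3.142, -0.001, -2.5]
contact_force: [-1.1, -1.8, -1.0]
grip_width: 10.7
```

```bash
python3 m.py
```

```text
t 18.67 az 126.76 z 98.65 q6 -2.3366 tau6 0.174 F [-1.096 -1.757 -0.951] M [-0.133  0.141 -0.054] w 10.70
```

servo_tool(
  angular=[
    [0,0,1],
    [0,0,2],
  ],
  slide=[
    [0,0,0.06],
    [0,0,0.12],
  ],
  grip=[-0.77,-0.77],
)

```text
time: 18.83
tool_pos: [582.2, 4.1, 98.8]
tcp_rot: [3.142, -0.001, -2.465]
contact_force: [-0.9, -0.9, 0.5]
grip_width: 10.7
```

```bash
python3 m.py
```

```text
t 18.83 az 128.76 z 98.76 q6 -2.3715 tau6 0.173 F [-0.919 -0.858  0.488] M [-0.204  0.154 -0.1  ] w 10.68
```

servo_tool(
  angular=[
    [0,0,1],
    [0,0,2],
  ],
  slide=[
    [0,0,0.07],
    [0,0,0.13],
  ],
  grip=[-0.77,-0.77],
)

```text
time: 19.0
tool_pos: [582.2, 4.1, 98.9]
tcp_rot: [3.142, -0.001, -2.43]
contact_force: [0.6, -0.7, 0.2]
grip_width: 10.3
```

```bash
python3 m.py
```

```text
t 19.00 az 130.76 z 98.88 q6 -2.4064 tau6 0.173 F [ 0.591 -0.739  0.206] M [-0.144  0.156 -0.096] w 10.31
```

servo_tool(
  angular=[
    [0,0,1],
    [0,0,2],
  ],
  slide=[
    [0,0,0.07],
    [0,0,0.13],
  ],
  grip=[-0.77,-0.77],
)

```text
time: 19.17
tool_pos: [582.2, 4.1, 99.0]
tcp_rot: [3.142, -0.001, -2.395]
contact_force: [-0.8, -1.4, -0.0]
grip_width: 10.8
```

```bash
python3 m.py
```

```text
t 19.17 az 132.76 z 99.00 q6 -2.4413 tau6 0.173 F [-0.759 -1.449 -0.016] M [-0.108  0.147 -0.061] w 10.80
```

servo_tool(
  angular=[
    [0,0,1],
    [0,0,2],
  ],
  slide=[
    [0,0,0.07],
    [0,0,0.13],
  ],
  grip=[-0.77,-0.77],
)

```text
time: 19.33
tool_pos: [582.2, 4.1, 99.2]
tcp_rot: [-3.142, -0.001, -2.36]
contact_force: [-0.3, -1.1, -0.6]
grip_width: 10.8
```

```bash
python3 m.py
```

```text
t 19.33 az 134.76 z 99.15 q6 -2.4762 tau6 0.172 F [-0.257 -1.095 -0.608] M [-0.105  0.078 -0.106] w 10.76
```

servo_tool(
  angular=[
    [0,0,1],
    [0,0,2],
  ],
  slide=[
    [0,0,0.06],
    [0,0,0.12],
  ],
  grip=[-0.77,-0.77],
)

```text
time: 19.5
tool_pos: [582.2, 4.1, 99.3]
tcp_rot: [3.142, -0.001, -2.325]
contact_force: [-1.0, -1.1, 0.3]
grip_width: 10.5
```

```bash
python3 m.py; python3 ov.py 15
```

```text
t 19.50 az 136.76 z 99.28 q6 -2.5110 tau6 0.172 F [-0.96  -1.081  0.263] M [-0.129  0.106 -0.049] w 10.50
true tip [582.18219465   4.08014612 131.78213711]
s,l of tip -0.3166319685517407 0.032861957342079695
scene 268 183
top 271 178
```

View pics/scene15c.png

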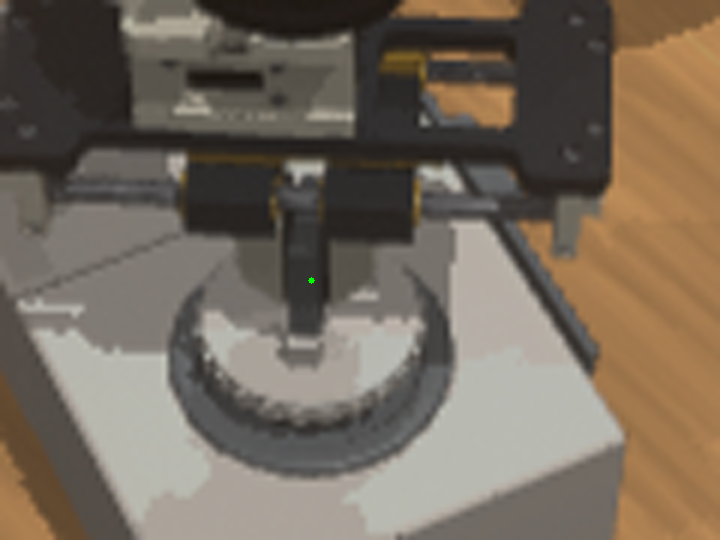

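servo_tool(
  angular=[
    [0,0,1],
    [0,0,2],
  ],
  slide=[
    [0,0,0.06],
    [0,0,0.13],
  ],
  grip=[-0.77,-0.77],
)

```text
time: 19.77
tool_pos: [582.2, 4.1, 99.4]
tcp_rot: [3.142, -0.001, -2.291]
contact_force: [-0.3, 0.2, -0.0]
grip_width: 10.5
```

```bash
python3 m.py
```

```text
t 19.77 az 138.75 z 99.41 q6 -2.5458 tau6 0.234 F [-0.257  0.23  -0.049] M [-0.042  0.109 -0.082] w 10.49
```

servo_tool(
  angular=[
    [0,0,1],
    [0,0,2],
  ],
  slide=[
    [0,0,0.06],
    [0,0,0.13],
  ],
  grip=[-0.77,-0.77],
)

```text
time: 19.93
tool_pos: [582.2, 4.0, 99.5]
tcp_rot: [3.142, -0.001, -2.256]
contact_force: [0.3, -1.3, 0.8]
grip_width: 10.6
```

```bash
python3 m.py
```

```text
t 19.93 az 140.77 z 99.52 q6 -2.5809 tau6 0.168 F [ 0.299 -1.263  0.849] M [-0.115  0.073 -0.117] w 10.57
```

servo_tool(
  angular=[
    [0,0,1],
    [0,0,2],
  ],
  slide=[
    [0,0,0.07],
    [0,0,0.14],
  ],
  grip=[-0.77,-0.77],
)

```text
time: 20.1
tool_pos: [582.2, 4.1, 99.6]
tcp_rot: [3.141, -0.001, -2.221]
contact_force: [-0.6, -0.9, -1.2]
grip_width: 10.9
```

```bash
python3 m.py
```

```text
t 20.10 az 142.74 z 99.57 q6 -2.6155 tau6 -0.091 F [-0.639 -0.879 -1.196] M [-0.142  0.008 -0.347] w 10.88
```

servo_tool(
  angular=[
    [0,0,-1],
    [0,0,-1.5],
    [0,0,-1.5],
  ],
  slide=[
    [0,0,0],
    [0,0,0],
    [0,0,0],
  ],
  grip=[-0.77,-0.77,-0.77],
)

```text
time: 20.35
tool_pos: [582.1, 4.0, 99.6]
tcp_rot: [3.141, -0.001, -2.25]
contact_force: [1.4, -0.7, -0.7]
grip_width: 10.6
```

```bash
python3 m.py
```

```text
t 20.35 az 141.11 z 99.56 q6 -2.5869 tau6 0.010 F [ 1.436 -0.718 -0.678] M [-0.132 -0.04  -0.134] w 10.63
```

servo_tool(
  angular=[
    [0,0,0.5],
    [0,0,0.5],
  ],
  slide=[
    [0,0,0],
    [0,0,0],
  ],
  grip=[-0.77,-0.77],
)

```text
time: 20.52
tool_pos: [582.1, 4.1, 99.6]
tcp_rot: [3.141, -0.001, -2.239]
contact_force: [0.2, -1.1, -1.2]
grip_width: 10.6
```

```bash
python3 m.py
```

```text
t 20.52 az 141.69 z 99.59 q6 -2.5971 tau6 -0.304 F [ 0.21  -1.135 -1.233] M [-0.139 -0.012 -0.229] w 10.64
```

servo_tool(
  angular=[
    [0,0,-1],
    [0,0,-1.3],
    [0,0,-1.3],
    [0,0,-1.3],
    [0,0,-1.3],
    [0,0,-1.3],
    [0,0,-1.3],
    [0,0,-1.3],
  ],
  slide=[
    [0,0,0],
    [0,0,0],
    [0,0,0],
    [0,0,0],
    [0,0,0],
    [0,0,0],
    [0,0,0],
    [0,0,0],
  ],
  grip=[-0.77,-0.77,-0.7,-0.5,-0.3,-0.1,-0.1,-0.1],
)

```text
time: 21.18
tool_pos: [582.1, 4.1, 99.7]
tcp_rot: [3.142, -0.001, -2.262]
contact_force: [0.9, 0.3, -0.5]
grip_width: 39.6
```

```bash
python3 m.py; python3 st.py
```

```text
t 21.18 az 140.37 z 99.66 q6 -2.5739 tau6 -0.001 F [ 0.932  0.26  -0.457] M [ 0.092  0.074 -0.019] w 39.60
t 21.18 q [-0.124  0.532  1.494 -0.001  1.117 -2.574] p [582.134   4.12   99.664] 
z [-0. -0. -1.] y [-0.77   0.638  0.   ] F [ 0.932  0.26  -0.457] M [ 0.092  0.074 -0.019] w 39.598081380353044
tip [582.149   4.134 132.164] s,l -0.3401779104669875 0.09131951111596123 corner s -7.521993054152875 z 132.17024401777724
```

Now straight up, then aside to look.

servo_tool(
  angular=[
    [0,0,0],
    [0,0,0],
    [0,0,0],
    [0,0,0],
    [0,0,0],
    [0,0,0],
  ],
  slide=[
    [0,0,10],
    [0,0,25],
    [0,0,45],
    [0,0,65],
    [0,0,90],
    [0,0,90],
  ],
  grip=[-0.1,-0.1,-0.1,-0.1,-0.1,-0.1],
)

```text
time: 21.68
tool_pos: [584.7, 3.8, 195.6]
tcp_rot: [-3.134, 0.004, -2.262]
contact_force: [0.3, -0.5, 1.0]
grip_width: 41.4
```

servo_tool(
  angular=[
    [0,0,0],
    [0,0,0],
    [0,0,0],
    [0,0,0],
    [0,0,0],
    [0,0,0],
  ],
  slide=[
    [-40,0,20],
    [-80,0,20],
    [-120,20,20],
    [-160,50,20],
    [-160,80,20],
    [-160,80,20],
  ],
  grip=[-0.1,-0.1,-0.1,-0.1,-0.1,-0.1],
)

```text
time: 22.18
tool_pos: [419.2, 88.4, 210.5]
tcp_rot: [3.14, 0.001, -2.259]
contact_force: [-0.4, 1.0, -1.1]
grip_width: 41.3
```

```bash
python3 m.py; python3 ov.py 16
```

```text
t 22.18 az 140.56 z 210.53 q6 -2.4270 tau6 1.020 F [-0.419  0.959 -1.061] M [ 0.046  0.091 -0.02 ] w 41.31
true tip [419.18065242  88.35261452 243.0269733 ]
s,l of tip -147.13119531789107 110.02077027185668
scene 268 183
top 271 178
```

View pics/scene16c.png

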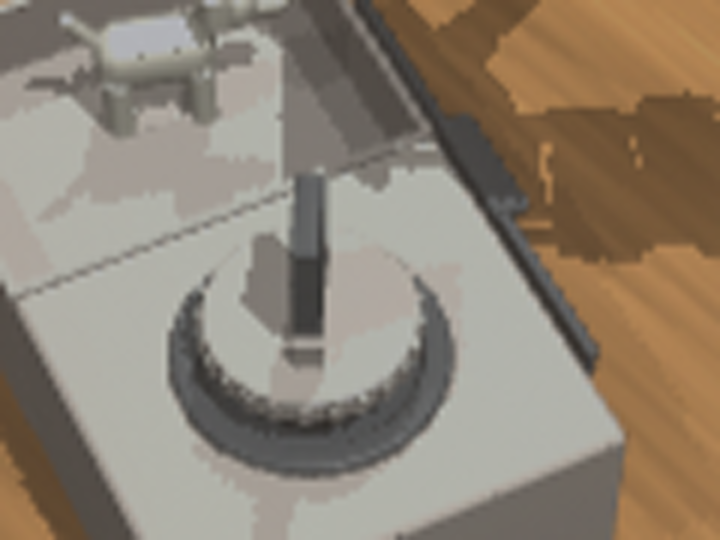

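View pics/top16c.png

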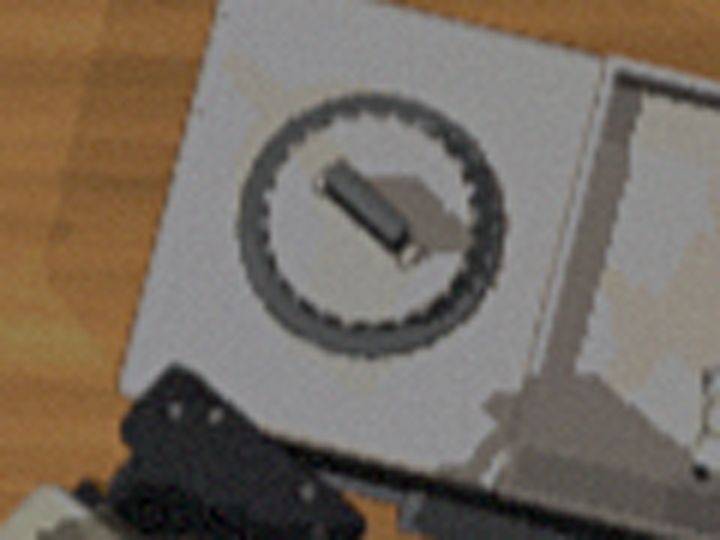

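View pics/scene16.png

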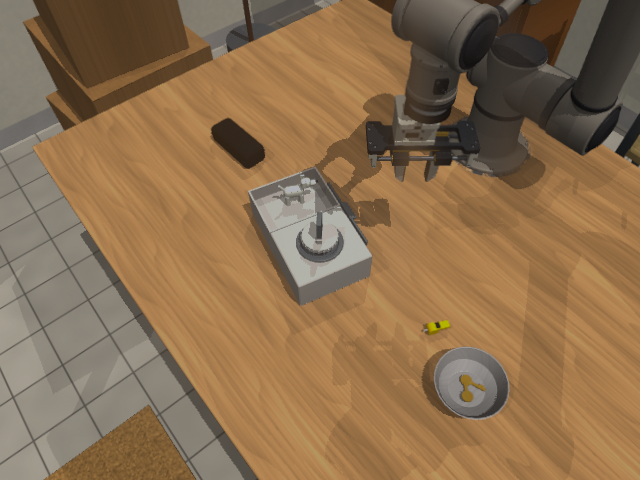

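Run:
```python
from h import *
np.set_printoptions(precision=2,suppress=True)
for n in("top16","scene16"):
    c=load(n);D=c["range_z"];v,u=np.nonzero(D>0);W=unproj(c,np.c_[u,v],D[v,u]); col=c["img"][v,u].max(1)
    r=np.hypot(W[:,0]-582,W[:,1]-4.2); az=np.degrees(np.arctan2(W[:,1]-4.2,W[:,0]-582))
    side=np.abs(((az-140+90)%180)-90)<40   # away from tab plane? along normal
    for lab,k in(("cap",(r<33)&(r>14)&side&(W[:,2]<125)),("ring",(r>42)&(r<48)&(W[:,2]<97)),("deck",(r>56)&(r<66)&(W[:,0]>580))):
        print(n,lab,k.sum(),np.median(W[k,2]))
    k=(r<25)&(W[:,2]>125)&(W[:,2]<180)
    T=W[k]; n_=np.array([np.cos(np.radians(140.3)),np.sin(np.radians(140.3))]); t_=np.array([-n_[1],n_[0]])
    d=(T[:,:2]-[582,4.2])@n_; e=(T[:,:2]-[582,4.2])@t_
    print("tab top z",np.percentile(T[:,2],[90,98]), "n range",np.percentile(d,[3,50,97]),"t range",np.percentile(e,[3,97]))
    for lo in range(125,180,10):
        j=(T[:,2]>=lo)&(T[:,2]<lo+10)
        if j.sum()>5: print(lo,j.sum(),"n",np.median(d[j]),"t",np.median(e[j]))
    top=T[:,2]>163
    (cx,cy),wh,a=cv2.minAreaRect(T[top][:,:2].astype(np.float32)); print("top rect",cx,cy,wh,a)
    P=T[top][:,:2]; C=np.cov(P.T); w,V=np.linalg.eigh(C); print("width dir",np.degrees(np.arctan2(V[1,1],V[0,1])))
c=load("scene16"); cr=c["img"][205:260,295:345]; cv2.imwrite("pics/s16z.png",cv2.resize(cr,None,fx=10,fy=10,interpolation=cv2.INTER_CUBIC))
```

```text
top16 cap 251 114.03705719497911
top16 ring 326 92.04584759861035
top16 deck 374 86.05976688399093
tab top z [171.69 173.17] n range [-4.46  1.56  5.28] t range [-19.81  20.65]
125 21 n 2.9019839023438165 t 17.027123477320465
135 7 n 4.487024292715541 t -4.443799911349714
155 6 n 5.0051781861289655 t 0.8571930006084804
165 78 n 0.1525106954372208 t 0.6849927711609621
top rect 581.5481567382812 3.824644088745117 (32.60495376586914, 9.925743103027344) 50.00891876220703
width dir 48.41186577185467
scene16 cap 244 113.71012742682316
scene16 ring 222 91.5959789507877
scene16 deck 379 85.70301163420804
tab top z [170.19 171.92] n range [-6.51 -0.72  3.35] t range [-22.22  14.86]
125 26 n -2.1160529229675933 t -18.208594681958353
135 14 n -0.9350583529254284 t -17.438704202214183
145 16 n -0.8163549636692023 t -17.415530691266095
155 16 n -1.675051091642768 t -17.17414307607386
165 81 n -0.6123710153223506 t -4.32422216181745
top rect 584.4540405273438 4.772624969482422 (36.407684326171875, 9.840975761413574) 50.14137268066406
width dir 48.982857302859735
```

View pics/s16z.png

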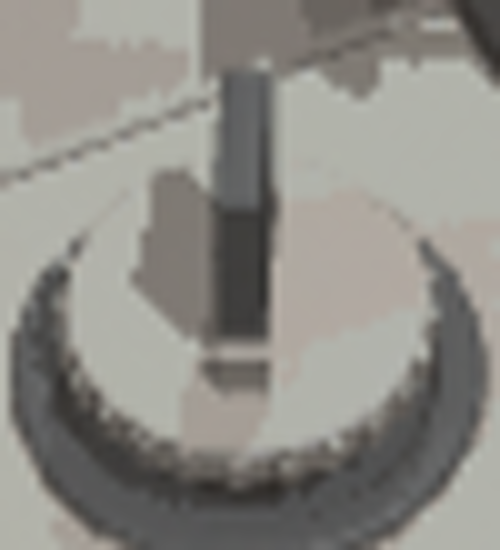

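Run:
```python
from h import *
a=load("top0")["img"].astype(int);b=load("top16")["img"].astype(int)
for n,(x0,x1,y0,y1) in dict(bowl=(130,197,195,265),whistle=(208,230,236,264),case=(470,550,228,264),dog=(385,412,218,262)).items():
    # shift by phase correlation
    s=cv2.phaseCorrelate(a[y0:y1,x0:x1].mean(2).astype(np.float32),b[y0:y1,x0:x1].mean(2).astype(np.float32)); print(n,np.abs(a-b)[y0:y1,x0:x1].mean(),s)
print(bot.get_obs()["contact_force"],bot.close_job())
```

```text
bowl 5.698720682302772 ((-0.07047839257583632, 0.028184415891416847), 0.8714797482078458)
whistle 6.316558441558442 ((0.10967778106140535, 0.022904112035437407), 0.8920957777235243)
case 6.994097222222222 ((0.03512701586802791, 0.07347575113157134), 1.0505926311016083)
dog 10.006172839506172 ((0.6820786069566456, 0.421696489400162), 0.9064986276037899)
the job is handed in; nothing more can be done
[-0.10167537  0.52386959 -0.57585867] None
```

The vent is open. The tab stands upright, the cap is unscrewed to its stop, and I let go, backed clear and handed the job in at about 22 s.

**What I did:** I wedged one tilted fingertip under the free end of the tab and swung it up until I felt its stop, at about 5 N. Then I straddled the standing tab with about 0.5 mm of play and turned it anticlockwise, rising with the thread. From about 104° of jaw direction I went in 2° steps. The turning moment stayed at about 0.1 N m (0.16 at most) until it jumped to 0.35 N m at 142.7°. I eased off; the moment dropped, then rose again when I pressed lightly a second time, so the stop is firm. I then opened the jaws and left straight up.

**Last checks:**
- **Cap height:** the top lies 22.0 mm above the insert in one camera and 22.1 mm in the other, against 22 mm expected at the stop.
- **Insert:** it still stands about 6 mm above the deck. No moment reading passed 0.35 N m, and upward pull stayed at about 1 N. I could not see its twist directly, so that rests on the moment readings.
- **Tab:** it is upright as far as the cameras can tell, leaning no more than 1–2°.
- **Other things:** the bowl, whistle and case show no shift between the first and last pictures. The dog's patch differs by about 0.7 pixel (about 1 mm). I put this down to the arm's shadow and did not check it further; the gripper passed well above it.

**What disagreed:**
- **Fingertips:** both cameras showed them about 33 mm short of the reported TCP along the tool axis. I worked to the cameras, and the contacts I felt matched them.
- **Cameras:** they differed from each other by 2–4 mm.
- **Tab direction:** after lifting it read about 2° further round than at the start, so the cap may have turned slightly during the lift.

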